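Share out terminal blocks from the shaker tin, then hang it up

TASK

Pick up the shaker tin by its handle and shake the eight terminal blocks out of its mouth, spread over the tray so that each of the three bays gets at least two and none lands outside; do not touch the blocks with the fingers. Then hang the empty tin by its handle on the hook of the stand and let go. Leave the pliers, screwdriver, gauge, mug and spool where they are.

Things in the scene. Friction and masses are not known exactly. Their poses are not given: they have to be found in the camera images.
- shaker: Shaker tin, loose, 280 g: sheet-metal box 110 (x) x 70 (y) x 38 mm high, walls 2 mm, open on top; its whole -x end is an open mouth with a strap across at z 38-41 mm. Origin: centre of underside. Its floor slopes to the mouth: 12 degrees in the front third, 4 in the middle, -4 at the back, so tipping it mouth down frees the blocks row by row (about 14-24, 22-32, 30-40 degrees).
- shaker_bar (a point): Middle of the tin's arched handle: a wooden bar 14 x 14 mm in section along the tin's x, 110 mm long, its axis 100 mm above the underside. It stands on two posts at x = -51 and +51 mm, 94 mm apart inside; 52 mm are open between bar and strap, so a hook can pass under the bar along the tin's y.
- shaker_mouth (a point): Middle of the mouth's lip, 55 mm from the tin's origin along its -x, 3 mm high.
- tray: Wooden tray, fixed to the bench: 130 (x) x 304 (y) x 30 mm high, floor 4 mm thick, walls and two dividers 4 mm thick and all 30 mm high. The dividers part it along y into three equal bays, each about 122 (x) x 96 mm (y). Origin: centre of its underside.
- bay_left: Floor of the tray's bay at its +y end (100 mm from the tray's middle); origin: centre of the floor's top face. One block rests on it with 0.15 N, two with 0.29 N.
- bay_middle: Floor of the tray's middle bay; origin: centre of its top face.
- bay_right: Floor of the tray's bay at its -y end; origin: centre of its top face.
- hook_stand: Hook stand, fixed: dark wooden foot 110 x 90 x 12 mm, steel post 18 mm thick and 238 mm high at the origin (x = 0, y = 0, underside), and an 8 mm round steel hook that leaves the post at 220 mm height (its axis) and runs level 98 mm along the stand's -x, then turns up at its end.
- hook_seat (a point): Place on the top of the level part of the hook where a handle should lie: 65 mm from the post's axis along the stand's -x, 224 mm high.
- hook_tip (a point): Top of the hook's upturned end: 110 mm from the post's axis, 244 mm high.
- block0: White ceramic terminal block with brass screws, loose, 15 g, 20 x 16 x 14 mm; origin at its centre, z through its 14 mm thickness. One of eight, all alike, starting in the tin.
- block1: White ceramic terminal block with brass screws, loose, 15 g, 20 x 16 x 14 mm; origin at its centre, z through its 14 mm thickness. One of eight, all alike, starting in the tin.
- block2: White ceramic terminal block with brass screws, loose, 15 g, 20 x 16 x 14 mm; origin at its centre, z through its 14 mm thickness. One of eight, all alike, starting in the tin.
- block3: White ceramic terminal block with brass screws, loose, 15 g, 20 x 16 x 14 mm; origin at its centre, z through its 14 mm thickness. One of eight, all alike, starting in the tin.
- block4: White ceramic terminal block with brass screws, loose, 15 g, 20 x 16 x 14 mm; origin at its centre, z through its 14 mm thickness. One of eight, all alike, starting in the tin.
- block5: White ceramic terminal block with brass screws, loose, 15 g, 20 x 16 x 14 mm; origin at its centre, z through its 14 mm thickness. One of eight, all alike, starting in the tin.
- block6: White ceramic terminal block with brass screws, loose, 15 g, 20 x 16 x 14 mm; origin at its centre, z through its 14 mm thickness. One of eight, all alike, starting in the tin.
- block7: White ceramic terminal block with brass screws, loose, 15 g, 20 x 16 x 14 mm; origin at its centre, z through its 14 mm thickness. One of eight, all alike, starting in the tin.
- pliers: Bystander: pliers with yellow handles, 195 mm long, lying flat beyond the tray. Origin near the middle, on the bench.
- screwdriver: Bystander: screwdriver lying flat between the robot and the tray. Origin near its middle.
- gauge: Bystander: round turquoise and black instrument, 96 mm across, 79 mm high, beyond the tray. Origin: centre of its underside.
- mug: Bystander: white mug, 80 mm across, 90 mm high, beyond the tray. Origin: centre of its underside.
- spool: Bystander: spool of solder standing on its flange, 60 mm across, 40 mm high, between the robot and the tray. Origin: centre of its underside.
Things that resemble listed ones, but are neither listed nor needed, are in the scene too. What is shaped like the shaker but pink is not meant.

How it is judged:
By the outcome, as a careful person would: the job done as asked, in the order asked, and still so for the second after the job is handed in, with the robot touching nothing.
It also fails if it takes over 72 s, if anything falls off the work surface, if the arm or the gripper's body presses on something with over 40 N, if the wrist force passes 120 N, or if a joint passes its speed limit or range.

ROBOT

A 6-joint arm with a two-finger parallel gripper is mounted at the origin on the work surface. World frame = base frame: x ahead of the robot, y to its left, z up, the work surface at z = 0. Lengths are in m, angles in degrees, forces in N, time in s.
With the tool pointing down it reaches from about 0.35 to 1 m from the base axis. Payload 7.1 kg.
Tool frame: the origin (TCP) lies between the finger pads; the fingertips stand env.tip_reach ahead of it and the grasp point (between the pads) lies 3 mm ahead of it (env.tip_reach is the distance from the TCP to the fingertips, in m); z points along the fingers, y is the line along which they close (so a half turn about z gives the same grasp; the last joint's range is limited). The gripper opens to 85 mm and grips with 20 to 120 N. Pads are 22 mm wide; open, the fingers measure 114 mm over their backs; the gripper's body (76 mm by 85 mm) begins 54 mm behind the grasp point. The pads swing forward as they close: fully open they stand 13 mm farther back than shut.
Start: joints at [-65.833, 24.242, 93.386, -0, 62.372, -1.089], TCP at [0.267, -0.565, 0.253] pointing down, gripper open.
Joint ranges: [-172.04, 172.04], [-51.8, 120.97], [4.93, 147.93], [-75.15, 255.16], [6.16, 154.13], [-145.62, 145.62]. Speed limits (degrees/s): [136.94, 136.94, 172.46, 180, 180, 180].

INTERFACE

Orientations are given as [roll, pitch, yaw] about the fixed x, y, z axes, in that order (R = Rz(yaw) Ry(pitch) Rx(roll)).
In Python, from cell import env gives the robot as it stands. The module is installed in compiled form; this text tells all that it offers.
- The arm moves only by the tool move_arm, never from a script. Its argument "increments" is a list of rows, each an object of numbers: "jaw": the finger opening in m, from 0 to 0.0854; "x", "y", "z": the shift along the tool's x, y, z in m; "wx", "wy", "wz": the turn, a rotation vector about the tool's x, y, z in degrees. In form: [{"jaw": .., "x": .., "y": .., "z": .., "wx": .., "wy": .., "wz": ..}, ...]. A call has 1 to 12 rows; each row shifts and turns the commanded pose from where the row before left it, along the tool's axes as they then stand; what a row does not reach is not made up. A row lasts 1/12 s, in which the tool goes at most 41.7 mm and 7.16 degrees, less where a joint would pass 70% of its speed; a pose out of reach is approached as far as the arm can. A call with a gripper value outside its range is refused whole. The fingers move at their own pace and stop on an object; "newtons" is the grip in N (left out, the last holds). Time passes only in rows, so rows that do not move let the fingers close. It gives the time, the measured TCP pose, the force, the opening and the grip force at its end, in the units of the state.
- env.observe(): the state, without advancing time (a new reading comes with each control period).
- env.grab_frame(name): name is "side" or "top"; returns a dict with "img" (420x560x3 uint8, red, green, blue), "mtx" (3x3 intrinsics, pixels), "k1" (the pictures are not rectified: a ray, as slopes to the right and down, at radius r is drawn at 1 + k1 r^2 times it, then the intrinsics apply), "pose" (4x4, takes a point from camera to world coordinates). Camera axes: x right, y up, looking along -z (the intrinsics and any distortion apply to the point x, -y, -z); pixel columns grow to the right and rows downward; lengths in m; the calibration is good to about 2 mm. A picture is of the moment at which its call begins. There is no depth.
- env.close_job(): hands the job in; it is judged then, once.
Trained networks look in the newest picture that a camera, given by its name, has taken for a name from the list of things; names that differ only in an ending like _2 or _b are one class to them, and where a whole thing is asked for, a point or a joint stands for the part that bears it (a point fixed in the world has none). Each returns a list of dicts, best first, with "score" (0 to 1); they miss things now and then, are a little off and sometimes report something else, mostly with a low value. They report only what shows in the picture. A call takes as long as a camera call. They do not tell look-alikes from the thing itself.
- env.look_for(camera, name): "at" ([column, row] in pixels, amid what is visible of it).
- env.landmark_of(camera, name): "at" ([column, row] in pixels: a listed point, or the origin of a listed thing).
The state is a dict: "t": time; "qpos": joint angles; "joint_velocities": joint speeds; "joint_torque": joint torques, N m; "tcp_pos": TCP position; "eef_rot": TCP orientation; "contact_force": force on the tool from outside, world axes, zero at the start; "torque": the same for the moment, N m; "finger_gap": finger opening in m; "grip_force": force on a finger pad.
Only numpy, scipy, OpenCV 4.12 (cv2) and the standard library are available. Lean on these libraries where they do the work, as an engineer would, in place of code of your own. Each camera call takes 0.05 s, during which the arm holds its last target. There are 200 camera calls.

## Working session

There is one attempt and no reset: what is moved stays moved. The work goes in short steps, Python scripts to look and compute and a tool call to move; the robot and the scene stay as the last step left them, time stands still between calls to the robot, and variables do not carry over. Pictures are saved under pics/ and viewed, at most 10 in all, crops included, and the job is handed in when it is done.

Besides the shell and the picture viewer there is one more tool, called after ">>>" as a command line: name --argument value ..., lists and objects as JSON in quotes. move_arm: Moves the arm, as the interface text tells. Its arguments: {"type":"object","properties":{"increments":{"type":"array"},"newtons":{"type":"number"}},"required":["increments"]}

```bash
mkdir -p pics
cat > h.py <<'E'
import numpy as np, cv2
from cell import env
from scipy.spatial.transform import Rotation as R
def ray(f,uv):
    K=f["mtx"]; d=np.array([(uv[0]-K[0,2])/K[0,0],(uv[1]-K[1,2])/K[1,1]])
    s=d.copy()
    for _ in range(20): s=d/(1+f["k1"]*(s@s))
    P=f["pose"]; v=P[:3,:3]@np.array([s[0],-s[1],-1]); return P[:3,3],v
def onz(f,uv,z):
    o,v=ray(f,uv); return o+v*(z-o[2])/v[2]
def tri(f1,u1,f2,u2):
    o1,v1=ray(f1,u1);o2,v2=ray(f2,u2)
    t=np.linalg.lstsq(np.c_[v1,-v2],o2-o1,rcond=None)[0]
    a=o1+v1*t[0];b=o2+v2*t[1]; return (a+b)/2,np.linalg.norm(a-b)
def proj(f,p):
    P=f["pose"]; c=P[:3,:3].T@(np.array(p)-P[:3,3]); s=np.array([c[0],-c[1]])/-c[2]
    s=s*(1+f["k1"]*(s@s)); K=f["mtx"]; return np.array([K[0,0]*s[0]+K[0,2],K[1,1]*s[1]+K[1,2]])
def save(f,n): cv2.imwrite("pics/"+n,f["img"][:,:,::-1])
E
python3 - <<'E'
from h import *
np.set_printoptions(precision=3,suppress=True)
F={c:env.grab_frame(c) for c in("top","side")}
for c in F: save(F[c],c+"0.png"); print(c,F[c]["pose"],F[c]["mtx"][0],F[c]["k1"])
cv2.imwrite("pics/both0.png",cv2.resize(np.vstack([F["top"]["img"],F["side"]["img"]])[:,:,::-1],None,fx=.7,fy=.7))
for n in ["shaker","shaker_bar","shaker_mouth","tray","bay_left","bay_middle","bay_right","hook_stand","hook_seat","hook_tip","pliers","screwdriver","gauge","mug","spool","block0"]:
    for c in F:
        r=env.landmark_of(c,n); print(n,c,[(np.round(q["at"],1).tolist(),round(q["score"],2)) for q in r[:4]])
print(env.tip_reach,env.observe())
E
```

```text
top [[ 0.023  0.993 -0.119  0.411]
 [-1.     0.021 -0.012 -0.03 ]
 [-0.009  0.119  0.993  1.159]
 [ 0.     0.     0.     1.   ]] [380.814   0.    275.599] -0.0729170555918603
side [[ 0.977  0.132 -0.166  0.226]
 [-0.212  0.66  -0.721 -1.226]
 [ 0.014  0.739  0.673  1.281]
 [ 0.     0.     0.     1.   ]] [512.927   0.    272.187] 0.03290881438854016
shaker top [([414.9, 293.8], 0.81), ([390.8, 212.4], 0.67), ([314.2, 270.6], 0.57), ([263.9, 201.8], 0.56)]
shaker side [([224.7, 360.1], 0.89), ([300.9, 320.9], 0.56), ([236.5, 272.4], 0.56), ([273.2, 213.1], 0.27)]
shaker_bar top [([318.9, 269.5], 0.86), ([400.0, 210.3], 0.76), ([425.5, 299.8], 0.6)]
shaker_bar side [([223.1, 337.4], 0.97), ([304.5, 303.3], 0.88)]
shaker_mouth top [([396.4, 231.3], 0.83), ([432.4, 288.7], 0.82), ([316.3, 253.0], 0.73)]
shaker_mouth side [([237.2, 371.7], 0.92), ([291.3, 327.9], 0.72), ([253.0, 273.7], 0.44)]
tray top [([263.1, 202.5], 0.57), ([179.6, 267.1], 0.28)]
tray side [([280.6, 232.9], 0.64)]
bay_left top [([230.3, 205.5], 0.68)]
bay_left side [([270.7, 212.2], 0.86), ([321.3, 190.7], 0.34)]
bay_m
[... 920 characters left out ...]
1)]
block0 top [([392.0, 215.0], 0.6), ([391.9, 227.8], 0.54), ([384.5, 202.7], 0.53), ([394.5, 226.5], 0.44)]
block0 side [([297.9, 310.6], 0.55), ([310.7, 308.3], 0.55), ([305.9, 326.3], 0.5), ([302.7, 320.4], 0.45)]
0.022 {'t': 1.7, 'qpos': array([-65.833,  24.242,  93.385,   0.001,  62.373,  -1.088]), 'joint_velocities': array([ 0.028, -0.051,  0.049, -0.02 ,  0.017, -0.089]), 'joint_torque': array([ -0.002, -55.734, -28.214,  -0.   ,   0.001,  -0.   ]), 'tcp_pos': array([ 0.267, -0.565,  0.253]), 'eef_rot': array([-180.   ,   -0.001,   25.254]), 'contact_force': array([-0.34 ,  0.811, -0.56 ]), 'torque': array([0.039, 0.067, 0.072]), 'grip_force': 0.0, 'finger_gap': 0.08575425259848815}
```

View pics/top0.png

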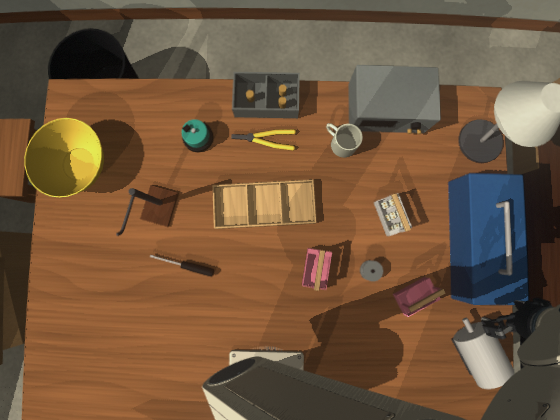

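View pics/side0.png

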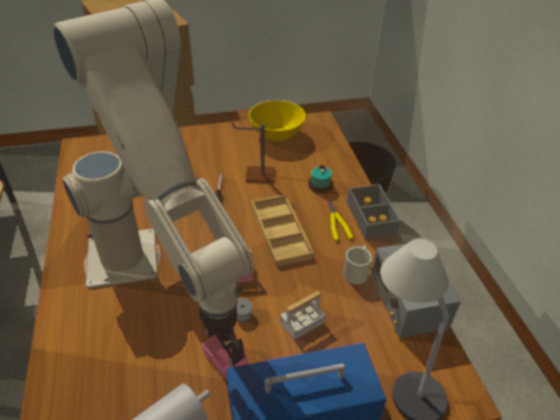

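The real (grey) tin is at top ~(392,213) and side ~(303,317), mouth toward the robot. The tray is at top (265,204). The stand is at top (161,203), with its hook running left and then down to (120,234). The pink tins at (318,270) and (415,295) are decoys.

Run:
```python
from h import *
np.set_printoptions(precision=4,suppress=True)
T=env.grab_frame("top");S=env.grab_frame("side")
pr={"shaker":((390.8,212.4),(300.9,320.9)),"bar":((400,210.3),(304.5,303.3)),"mouth":((396.4,231.3),(291.3,327.9)),
"bl":((230.3,205.5),(270.7,212.2)),"bm":((265.3,206.9),(280.4,226.9)),"br":((297,204),(290.4,251.1)),"stand":((161.5,202.8),(260.2,179.1)),"seat":((123.9,220.8),(243.7,127.7)),"tip":((118.7,236),(230.9,118.7)),"spool":((368.8,268.7),(241.5,315.7))}
for k,(a,b) in pr.items():
    p,e=tri(T,a,S,b); print(k,p,round(e,4))
print("tray corners top z.03",[onz(T,u,.03)[:2] for u in((213,183),(314,180),(316,223),(215,228))])
for n,uv in(("gauge",(197,136)),("mug",(346,140)),("pliers",(264,139)),("driver",(182,264)),("pink1",(318,270)),("lampbase",(480,140)),("toolbox",(450,175))): print(n,onz(T,uv,.0)[:2])
a=cv2.resize(T["img"][165:265,370:470],None,fx=5,fy=5,interpolation=cv2.INTER_CUBIC)
a2=cv2.resize(T["img"][170:250,90:190],None,fx=5,fy=5,interpolation=cv2.INTER_CUBIC)
b=cv2.resize(S["img"][270:350,265:345],None,fx=5,fy=5,interpolation=cv2.INTER_CUBIC)
c=cv2.resize(S["img"][105:185,215:295],None,fx=5,fy=5,interpolation=cv2.INTER_CUBIC)
m=np.zeros((900,1000,3),np.uint8); m[:500,:500]=a; m[:400,500:]=a2; m[500:,:400]=b; m[500:,500:900]=c
cv2.imwrite("pics/crops.png",cv2.resize(m,None,fx=.66,fy=.66,interpolation=cv2.INTER_AREA)[:,:,::-1])
```

```text
shaker [ 0.5238 -0.3679  0.005 ] 0.0111
bar [ 0.5254 -0.3696  0.0911] 0.0034
mouth [ 0.4779 -0.3861  0.0064] 0.0122
bl [ 0.5366  0.1239 -0.0048] 0.009
bm [0.5393 0.0137 0.0238] 0.0067
br [ 0.5529 -0.0823 -0.0014] 0.0063
stand [ 0.5421  0.3457 -0.026 ] 0.0105
seat [0.4749 0.3617 0.2164] 0.0061
tip [0.4314 0.3517 0.267 ] 0.0016
spool [ 0.3537 -0.3035 -0.0101] 0.0073
tray corners top z.03 [array([0.6044, 0.1737]), array([ 0.6198, -0.1304]), array([ 0.4905, -0.1377]), array([0.4689, 0.162 ])]
gauge [0.7589 0.2366]
mug [ 0.755  -0.2325]
pliers [0.7526 0.0248]
driver [0.3589 0.2635]
pink1 [ 0.351  -0.1483]
lampbase [ 0.7677 -0.6636]
toolbox [ 0.6513 -0.5601]
```

View pics/crops.png

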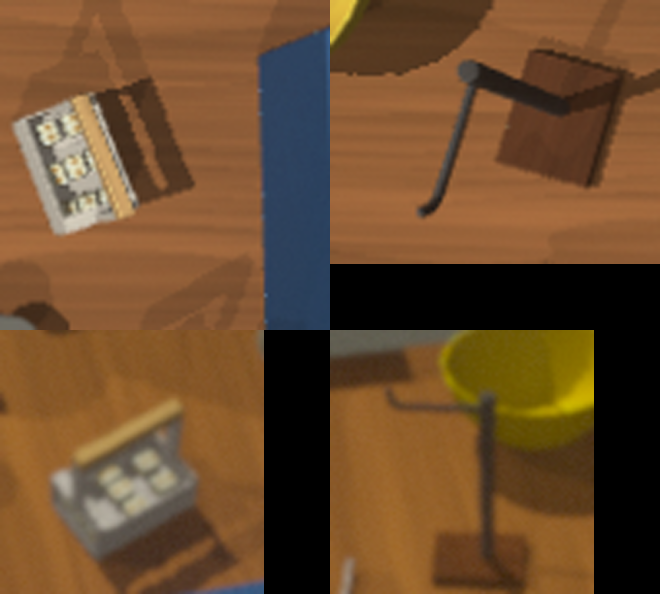

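Run:
```python
from h import *
np.set_printoptions(precision=4,suppress=True)
T=env.grab_frame("top");S=env.grab_frame("side")
t=lambda u,v:(370+u/3.3,165+v/3.3); t2=lambda u,v:(90+(u-330)/3.3,170+v/3.3)
s=lambda u,v:(265+u/3.3,270+(v-330)/3.3); s2=lambda u,v:(215+(u-330)/3.3,105+(v-330)/3.3)
b1=onz(T,t(83,97),.107);b2=onz(T,t(125,215),.107)
print("bar top",b1,b2,(b1+b2)/2,np.linalg.norm(b1-b2),np.degrees(np.arctan2(*(b1-b2)[1::-1])))
c1=onz(S,s(180,405),.105);c2=onz(S,s(80,457),.105)
print("bar side",c1,c2,(c1+c2)/2,np.linalg.norm(c1-c2),np.degrees(np.arctan2(*(c1-c2)[1::-1])))
p=onz(T,t2(470,72),.238);h=onz(T,t2(428,212),.244);f=onz(T,t2(563,116),.012)
print("post",p,"hooktip",h,"foot",f,np.linalg.norm(h-p),np.degrees(np.arctan2(*(p-h)[1::-1])))
p=onz(S,s2(487,397),.238);h=onz(S,s2(390,393),.244);f=onz(S,s2(481,560),.012)
print("side post",p,"hooktip",h,"foot",f,np.linalg.norm(h-p),np.degrees(np.arctan2(*(p-h)[1::-1])))
print(np.round([proj(T,(.535,.011,.03)),proj(S,(.53,.011,.03))]))
```

```text
bar top [ 0.5699 -0.3519  0.107 ] [ 0.4704 -0.3862  0.107 ] [ 0.5201 -0.3691  0.107 ] 0.10527108079273494 19.06478739480027
bar side [ 0.5723 -0.3521  0.105 ] [ 0.4737 -0.3883  0.105 ] [ 0.523  -0.3702  0.105 ] 0.10506164334362526 20.16113768085834
post [0.5429 0.3366 0.238 ] hooktip [0.437  0.3591 0.244 ] foot [0.5357 0.3355 0.012 ] 0.10837942823063047 -11.99977260755596
side post [0.5432 0.3314 0.238 ] hooktip [0.4379 0.3505 0.244 ] foot [0.5353 0.3268 0.012 ] 0.10718753636603563 -10.283764933495577
[[266. 207.]
 [277. 227.]]
```

>>> move_arm --increments '[{"x": 0.0111,"y": -0.0235},{"x": 0.0111,"y": -0.0235},{"x": 0.0111,"y": -0.0235},{"x": 0.0111,"y": -0.0235},{"x": 0.0111,"y": -0.0235},{"x": 0.04,"y": 0.0075},{"x": 0.04,"y": 0.0075},{"x": 0.04,"y": 0.0075},{"x": 0.04,"y": 0.0075},{"x": 0.04,"y": 0.0075},{"x": 0.04,"y": 0.0075},{"x": 0.04,"y": 0.0075,"wz": 5.7}]' --newtons 100

```text
schema error: expected keys jaw, x, y, z, wx, wy, wz
```

>>> move_arm --increments '[{"jaw": 0.085,"x": 0.0111,"y": -0.0235,"z": 0,"wx": 0,"wy": 0,"wz": 0},{"jaw": 0.085,"x": 0.0111,"y": -0.0235,"z": 0,"wx": 0,"wy": 0,"wz": 0},{"jaw": 0.085,"x": 0.0111,"y": -0.0235,"z": 0,"wx": 0,"wy": 0,"wz": 0},{"jaw": 0.085,"x": 0.0111,"y": -0.0235,"z": 0,"wx": 0,"wy": 0,"wz": 0},{"jaw": 0.085,"x": 0.0111,"y": -0.0235,"z": 0,"wx": 0,"wy": 0,"wz": 0},{"jaw": 0.085,"x": 0.04,"y": 0.0075,"z": 0,"wx": 0,"wy": 0,"wz": 0},{"jaw": 0.085,"x": 0.04,"y": 0.0075,"z": 0,"wx": 0,"wy": 0,"wz": 0},{"jaw": 0.085,"x": 0.04,"y": 0.0075,"z": 0,"wx": 0,"wy": 0,"wz": 0},{"jaw": 0.085,"x": 0.04,"y": 0.0075,"z": 0,"wx": 0,"wy": 0,"wz": 0},{"jaw": 0.085,"x": 0.04,"y": 0.0075,"z": 0,"wx": 0,"wy": 0,"wz": 0},{"jaw": 0.085,"x": 0.04,"y": 0.0075,"z": 0,"wx": 0,"wy": 0,"wz": 0},{"jaw": 0.085,"x": 0.04,"y": 0.0075,"z": 0,"wx": 0,"wy": 0,"wz": 5.7}]' --newtons 100

```text
t: 2.9
tcp_pos: [0.5443, -0.3624, 0.2534]
eef_rot: [180.0, -0.0, 19.6]
contact_force: [0.8, -0.1, -0.3]
finger_gap: 0.085
grip_force: 0.0
```

>>> move_arm --increments '[{"jaw": 0.085,"x": 0,"y": 0,"z": 0.035,"wx": 0,"wy": 0,"wz": 0},{"jaw": 0.085,"x": 0,"y": 0,"z": 0.035,"wx": 0,"wy": 0,"wz": 0},{"jaw": 0.085,"x": 0,"y": 0,"z": 0.025,"wx": 0,"wy": 0,"wz": 0},{"jaw": 0.085,"x": 0,"y": 0,"z": 0,"wx": 0,"wy": 0,"wz": 0}]'

```text
t: 3.23
tcp_pos: [0.5397, -0.3609, 0.1525]
eef_rot: [-179.5, 0.3, 19.6]
contact_force: [-0.8, 0.5, -0.2]
finger_gap: 0.0845
grip_force: 0.0
```

Run:
```python
from h import *
np.set_printoptions(precision=4,suppress=True)
T=env.grab_frame("top");S=env.grab_frame("side")
o=env.observe();print(o["tcp_pos"])
th=np.radians(19.5);c=np.array([.5225,-.3697,.1]);ax=np.array([np.cos(th),np.sin(th),0])
for f in(T,S):
    f["img"]=f["img"].copy()
    for k in(-.055,0,.055):
        u=proj(f,c+ax*k).astype(int); f["img"][u[1],u[0]]=[255,0,0]
    u=proj(f,o["tcp_pos"]).astype(int); f["img"][u[1],u[0]]=[0,0,255]
a=cv2.resize(T["img"][160:260,350:450],None,fx=4,fy=4,interpolation=0)
b=cv2.resize(S["img"][250:350,255:355],None,fx=4,fy=4,interpolation=0)
cv2.imwrite("pics/near.png",np.hstack([a,b])[:,:,::-1])
for cam in("top","side"): print([(q["at"],q["score"]) for q in env.landmark_of(cam,"shaker_bar")])
```

```text
[ 0.5421 -0.3631  0.1579]
[([322.5, 269.6], 0.86), ([397.7, 207.3], 0.58)]
[([223.6, 337.3], 0.92), ([306.5, 302.4], 0.86)]
```

View pics/near.png

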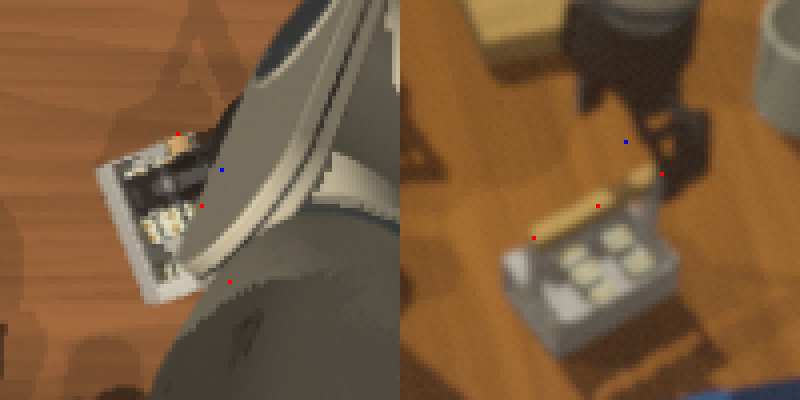

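The projected bar marks lie on the bar at side crop (535,238)–(660,174), and the fingers straddle its rear half. I'll descend and close.

>>> move_arm --increments '[{"jaw": 0.085,"x": 0,"y": 0,"z": 0.025,"wx": 0,"wy": 0,"wz": 0},{"jaw": 0.085,"x": 0,"y": 0,"z": 0.025,"wx": 0,"wy": 0,"wz": 0},{"jaw": 0.085,"x": 0,"y": 0,"z": 0,"wx": 0,"wy": 0,"wz": 0},{"jaw": 0.03,"x": 0,"y": 0,"z": 0,"wx": 0,"wy": 0,"wz": 0},{"jaw": 0.03,"x": 0,"y": 0,"z": 0,"wx": 0,"wy": 0,"wz": 0},{"jaw": 0.03,"x": 0,"y": 0,"z": 0,"wx": 0,"wy": 0,"wz": 0},{"jaw": 0.005,"x": 0,"y": 0,"z": 0,"wx": 0,"wy": 0,"wz": 0},{"jaw": 0.005,"x": 0,"y": 0,"z": 0,"wx": 0,"wy": 0,"wz": 0},{"jaw": 0.005,"x": 0,"y": 0,"z": 0,"wx": 0,"wy": 0,"wz": 0},{"jaw": 0.005,"x": 0,"y": 0,"z": 0,"wx": 0,"wy": 0,"wz": 0}]' --newtons 80

```text
t: 4.27
tcp_pos: [0.5427, -0.3632, 0.1091]
eef_rot: [180.0, -0.0, 19.5]
contact_force: [-0.2, 2.4, 5.4]
finger_gap: 0.0121
grip_force: 79.7
```

Run:
```python
from h import *
print(env.observe())
```

```text
{'t': 4.2667, 'qpos': array([-3.48452391e+01,  3.67071086e+01,  9.41354577e+01,  2.74959517e-02,
        4.91215166e+01,  3.55937374e+01]), 'joint_velocities': array([ 0.17891326, -0.02362177,  0.00774129, -0.05926671,  0.03641005,
        0.0742372 ]), 'joint_torque': array([ -0.89780308, -59.41443443, -22.17861772,  -0.35785412,
        -0.55663487,  -0.1459158 ]), 'tcp_pos': array([ 0.54269213, -0.36319348,  0.10909244]), 'eef_rot': array([ 1.79982903e+02, -3.78177107e-02,  1.95430407e+01]), 'contact_force': array([-0.23730615,  2.38248009,  5.41932036]), 'torque': array([ 0.32073551,  0.17683446, -0.12387074]), 'grip_force': 79.68389511108398, 'finger_gap': 0.012147613133774401}
```

>>> move_arm --increments '[{"jaw": 0.005,"x": 0,"y": 0,"z": -0.006,"wx": 0,"wy": 0,"wz": 0},{"jaw": 0.005,"x": 0,"y": 0,"z": -0.012,"wx": 0,"wy": 0,"wz": 1},{"jaw": 0.005,"x": 0,"y": 0,"z": -0.015,"wx": 0,"wy": 0,"wz": 2.5},{"jaw": 0.005,"x": 0,"y": 0,"z": -0.015,"wx": 0,"wy": 0,"wz": 3},{"jaw": 0.005,"x": 0,"y": 0,"z": -0.012,"wx": 0,"wy": 0,"wz": 3},{"jaw": 0.005,"x": 0,"y": 0,"z": -0.006,"wx": 0,"wy": 0,"wz": 3},{"jaw": 0.005,"x": 0,"y": 0,"z": 0,"wx": 0,"wy": 0,"wz": 2.5},{"jaw": 0.005,"x": 0,"y": 0,"z": 0,"wx": 0,"wy": 0,"wz": 1},{"jaw": 0.005,"x": 0,"y": 0,"z": 0,"wx": 0,"wy": 0,"wz": 0}]'

```text
t: 5.02
tcp_pos: [0.5421, -0.3632, 0.1745]
eef_rot: [-180.0, 0.0, 3.5]
contact_force: [-1.3, 0.1, -4.7]
finger_gap: 0.0119
grip_force: 78.4
```

Run:
```python
from h import *
S=env.grab_frame("side"); o=env.observe(); print(o["tcp_pos"],o["eef_rot"],o["contact_force"],o["torque"],o["finger_gap"])
print([(q["at"],q["score"]) for q in env.landmark_of("side","shaker_mouth")],[(q["at"],q["score"]) for q in env.landmark_of("side","shaker_bar")])
th=np.radians(o["eef_rot"][2]);ax=np.array([np.cos(th),np.sin(th),0]);z=np.array([0,0,1])
print(proj(S,o["tcp_pos"]-ax*.076-z*.106),proj(S,o["tcp_pos"]-ax*.021-z*.009))
cv2.imwrite("pics/lift.png",cv2.resize(S["img"][210:350,230:380],None,fx=3,fy=3)[:,:,::-1])
```

```text
[ 0.54205402 -0.36314391  0.17422611] [-1.79976425e+02  3.29030301e-02  3.58669183e+00] [ 0.61911617 -0.13684953 -4.25575276] [ 0.00083904 -0.1249234  -0.04180462] 0.012296709092198986
[([284.8, 310.5], 0.66), ([234.0, 371.5], 0.63), ([252.3, 272.1], 0.6)] [([234.3, 253.6], 0.92), ([307.6, 286.4], 0.79), ([222.0, 339.6], 0.78)]
[284.55336915 310.9915472 ] [304.6344465  285.51204265]
```

View pics/lift.png

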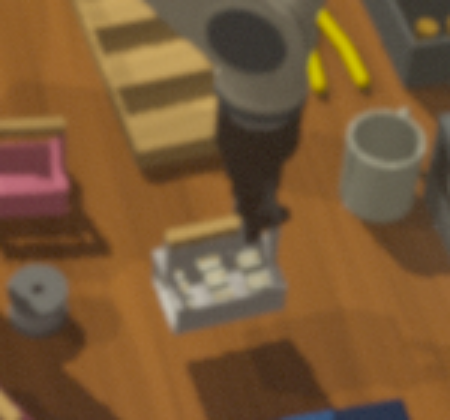

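The tin hangs level with the blocks inside (lift crop (215,275)), and the mouth is within a pixel of where I predicted. Next I'll carry it over the right bay.

>>> move_arm --increments '[{"jaw": 0.005,"x": 0.0037,"y": -0.0086,"z": 0,"wx": 0,"wy": 0,"wz": 0},{"jaw": 0.005,"x": 0.0073,"y": -0.0172,"z": 0,"wx": 0,"wy": 0,"wz": 0},{"jaw": 0.005,"x": 0.011,"y": -0.0258,"z": 0,"wx": 0,"wy": 0,"wz": 0},{"jaw": 0.005,"x": 0.0146,"y": -0.0344,"z": 0,"wx": 0,"wy": 0,"wz": 0},{"jaw": 0.005,"x": 0.0146,"y": -0.0344,"z": 0,"wx": 0,"wy": 0,"wz": 0},{"jaw": 0.005,"x": 0.0146,"y": -0.0344,"z": 0,"wx": 0,"wy": 0,"wz": 0},{"jaw": 0.005,"x": 0.0146,"y": -0.0344,"z": 0,"wx": 0,"wy": 0,"wz": 0},{"jaw": 0.005,"x": 0.0146,"y": -0.0344,"z": 0,"wx": 0,"wy": 0,"wz": 0},{"jaw": 0.005,"x": 0.011,"y": -0.0258,"z": 0,"wx": 0,"wy": 0,"wz": 0},{"jaw": 0.005,"x": 0.0073,"y": -0.0172,"z": 0,"wx": 0,"wy": 0,"wz": 0},{"jaw": 0.005,"x": 0.0037,"y": -0.0086,"z": 0,"wx": 0,"wy": 0,"wz": 0},{"jaw": 0.005,"x": 0,"y": 0,"z": 0,"wx": 0,"wy": 0,"wz": 0}]'

```text
t: 6.17
tcp_pos: [0.6425, -0.079, 0.1741]
eef_rot: [-180.0, 0.0, 3.7]
contact_force: [-0.7, -0.6, -4.3]
finger_gap: 0.0126
grip_force: 78.4
```

```bash
cat > chk.py <<'E'
from h import *
import sys
def main(n,th=0.):
    T=env.grab_frame("top");S=env.grab_frame("side"); o=env.observe()
    print(o["t"],o["tcp_pos"].round(4),o["eef_rot"].round(1),o["contact_force"].round(2))
    Rm=R.from_euler("xyz",o["eef_rot"],degrees=True).as_matrix()
    lip=o["tcp_pos"]+Rm@np.array([-.076,0,.106]); print("lip",lip.round(3),proj(S,lip).round(),proj(T,lip).round())
    for f in(T,S): f["img"]=f["img"].copy()
    cy,sy=np.cos(np.radians(3.5)),np.sin(np.radians(3.5))
    for f in(T,S):
        u=proj(f,lip).astype(int); f["img"][u[1],u[0]]=[255,0,0]
        for X in(-.065,.065):
            for Y in(-.152,-.0507,.0507,.152):
                p=(.546+cy*X-sy*Y,.017+sy*X+cy*Y,.03); u=proj(f,p).astype(int); f["img"][u[1],u[0]]=[0,0,255]
    a=cv2.resize(T["img"][150:260,190:350],None,fx=2.5,fy=3,interpolation=2)[:330,:400]
    b=cv2.resize(S["img"][170:280,240:340],None,fx=4,fy=4,interpolation=2)
    m=np.zeros((440,800,3),np.uint8); m[:a.shape[0],:400]=a; m[:440,400:]=b
    cv2.imwrite("pics/"+n,m[:,:,::-1])
main(sys.argv[1])
E
python3 chk.py r0.png
```

```text
6.2667 [ 0.6417 -0.0816  0.1741] [180.    0.    3.6] [ 0.35 -0.48 -5.06]
lip [ 0.566 -0.086  0.068] [294. 237.] [300. 196.]
```

View pics/r0.png

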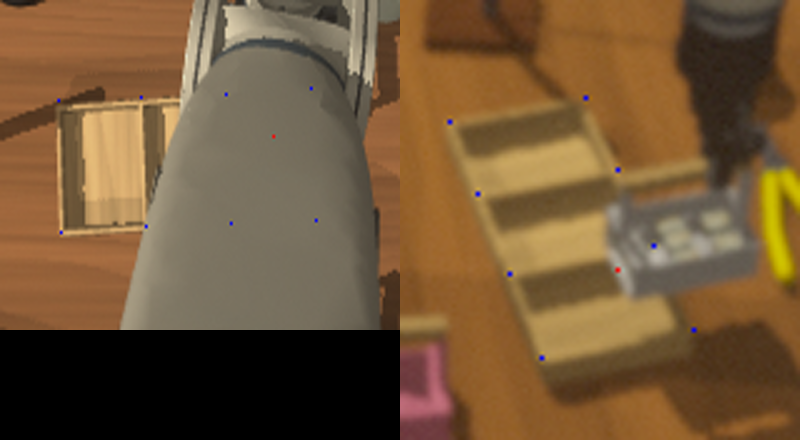

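The tray marks fall on its edges in both views. The lip is over the right bay, at side crop (618,270). I'll lower it and start tipping.

>>> move_arm --increments '[{"jaw": 0.005,"x": 0,"y": 0,"z": 0.008,"wx": 0,"wy": 0,"wz": 0},{"jaw": 0.005,"x": 0,"y": 0,"z": 0.008,"wx": 0,"wy": 0,"wz": 0},{"jaw": 0.005,"x": -0.0037,"y": 0,"z": -0.0027,"wx": 0,"wy": 2,"wz": 0},{"jaw": 0.005,"x": -0.0037,"y": 0,"z": -0.0027,"wx": 0,"wy": 2,"wz": 0},{"jaw": 0.005,"x": -0.0037,"y": 0,"z": -0.0027,"wx": 0,"wy": 2,"wz": 0},{"jaw": 0.005,"x": -0.0037,"y": 0,"z": -0.0027,"wx": 0,"wy": 2,"wz": 0},{"jaw": 0.005,"x": -0.0037,"y": 0,"z": -0.0027,"wx": 0,"wy": 2,"wz": 0},{"jaw": 0.005,"x": -0.0037,"y": 0,"z": -0.0027,"wx": 0,"wy": 2,"wz": 0},{"jaw": 0.005,"x": -0.0037,"y": 0,"z": -0.0027,"wx": 0,"wy": 2,"wz": 0},{"jaw": 0.005,"x": -0.0037,"y": 0,"z": -0.0027,"wx": 0,"wy": 2,"wz": 0},{"jaw": 0.005,"x": 0,"y": 0,"z": 0,"wx": 0,"wy": 0,"wz": 0},{"jaw": 0.005,"x": 0,"y": 0,"z": 0,"wx": 0,"wy": 0,"wz": 0}]'

```text
t: 7.27
tcp_pos: [0.6091, -0.0843, 0.1754]
eef_rot: [-180.0, -15.9, 3.5]
contact_force: [1.4, -0.2, -4.5]
finger_gap: 0.012
grip_force: 78.4
```

```bash
cat > cnt.py <<'E'
from h import *
import sys
# count blocks per place by the network, side camera, intersected with bay floors
def main():
    cy,sy=np.cos(np.radians(3.5)),np.sin(np.radians(3.5))
    o=env.observe(); Rm=R.from_euler("xyz",o["eef_rot"],degrees=True).as_matrix()
    print(o["t"],o["tcp_pos"].round(4),o["eef_rot"].round(1),o["contact_force"].round(2),"lip",(o["tcp_pos"]+Rm@np.array([-.076,0,.106])).round(3))
    for c in sys.argv[2:]:
        f=env.grab_frame(c)
        for q in env.look_for(c,"block0"):
            p=onz(f,q["at"],.011)-[.546,.017,0]; X,Y=cy*p[0]+sy*p[1],-sy*p[0]+cy*p[1]
            print(c,np.round(q["at"]),round(q["score"],2),"tray xy",round(X,3),round(Y,3))
        if sys.argv[1]!="-": cv2.imwrite("pics/"+sys.argv[1],cv2.resize(f["img"][150:290,220:360],None,fx=4,fy=4,interpolation=2)[:,:,::-1])
main()
E
python3 cnt.py r1.png side
```

```text
7.2667 [ 0.6091 -0.0843  0.1754] [-180.   -15.9    3.5] [ 1.45 -0.18 -4.48] lip [ 0.565 -0.087  0.053]
```

>>> move_arm --increments '[{"jaw": 0.005,"x": -0.0019,"y": 0,"z": -0.0013,"wx": 0,"wy": 1,"wz": 0},{"jaw": 0.005,"x": -0.0019,"y": 0,"z": -0.0013,"wx": 0,"wy": 1,"wz": 0},{"jaw": 0.005,"x": -0.0019,"y": 0,"z": -0.0013,"wx": 0,"wy": 1,"wz": 0},{"jaw": 0.005,"x": -0.0019,"y": 0,"z": -0.0013,"wx": 0,"wy": 1,"wz": 0},{"jaw": 0.005,"x": 0,"y": 0,"z": 0,"wx": 0,"wy": 0,"wz": 0},{"jaw": 0.005,"x": 0,"y": 0,"z": 0,"wx": 0,"wy": 0,"wz": 0},{"jaw": 0.005,"x": 0,"y": 0,"z": 0,"wx": 0,"wy": 0,"wz": 0}]'

```text
t: 7.95
tcp_pos: [0.6016, -0.0839, 0.179]
eef_rot: [180.0, -20.0, 3.6]
contact_force: [0.8, 0.3, -4.4]
finger_gap: 0.0124
grip_force: 78.4
```

```bash
sed -i 's/env.look_for(c,"block0")/env.look_for(c,"block0")+env.landmark_of(c,"block0")/' cnt.py; python3 cnt.py r2.png side
```

```text
7.95 [ 0.6016 -0.0839  0.179 ] [180.  -20.    3.6] [ 0.76  0.32 -4.36] lip [ 0.567 -0.086  0.053]
side [276. 229.] 0.57 tray xy -0.016 0.002
side [317. 228.] 0.59 tray xy 0.123 -0.028
side [307. 228.] 0.55 tray xy 0.09 -0.019
side [308. 236.] 0.5 tray xy 0.083 -0.057
side [316. 223.] 0.44 tray xy 0.13 -0.006
```

View pics/r2.png

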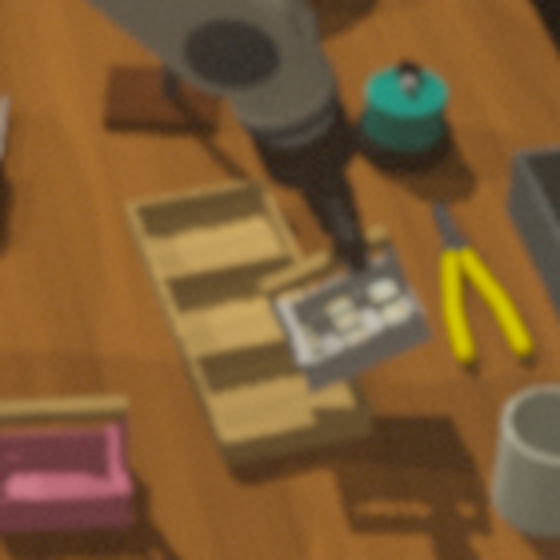

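The tin is tipped at crop (350,310) with the blocks still inside, and all bays are empty. I'll tilt in finer steps and watch the bay pixels automatically.

```bash
cat > w.py <<'E'
from h import *
import sys
# white (bluish) pixels over each bay's floor, side view, not in the tin's region
def main(full):
    cy,sy=np.cos(np.radians(3.5)),np.sin(np.radians(3.5))
    f=env.grab_frame("side"); img=f["img"].astype(int)
    o=env.observe(); Rm=R.from_euler("xyz",o["eef_rot"],degrees=True).as_matrix()
    print(o["t"],o["eef_rot"].round(1),o["contact_force"].round(2),"tcp",o["tcp_pos"].round(4),"lip",(o["tcp_pos"]+Rm@np.array([-.076,0,.106])).round(3))
    tin=[proj(f,o["tcp_pos"]+Rm@np.array([x,y,z])) for x in(-.078,.036) for y in(-.037,.037) for z in(.06,.111)]
    mask=np.zeros(img.shape[:2],np.uint8); cv2.fillConvexPoly(mask,cv2.convexHull(np.array(tin,np.float32)).astype(np.int32),1)
    for n,Yc in(("L",.1),("M",0),("R",-.1)):
        P=[proj(f,(.546+cy*X-sy*Y,.017+sy*X+cy*Y,.006)) for X,Y in((-.061,Yc-.048),(.061,Yc-.048),(.061,Yc+.048),(-.061,Yc+.048))]
        m=np.zeros_like(mask); cv2.fillConvexPoly(m,np.array(P).astype(np.int32),1); 
        if not full: m[mask>0]=0
        sat=img.min(2)/np.maximum(img.max(2),1)
        w=((sat>.62)&(img.max(2)>70)&(m>0)).astype(np.uint8)
        k,_,st,ce=cv2.connectedComponentsWithStats(w,connectivity=8)
        print(n,"px",m.sum(),"white",w.sum(),[(st[i,4].item(),ce[i].round().astype(int).tolist()) for i in range(1,k) if st[i,4]>3])
main(len(sys.argv)>1)
E
python3 w.py
```

```text
8.15 [180.  -20.    3.6] [ 0.42  0.15 -4.87] tcp [ 0.6017 -0.0839  0.1788] lip [ 0.567 -0.086  0.053]
L px 647 white 0 []
M px 557 white 0 []
R px 684 white 0 []
```

>>> move_arm --increments '[{"jaw": 0.005,"x": -0.0019,"y": 0,"z": -0.0013,"wx": 0,"wy": 1,"wz": 0},{"jaw": 0.005,"x": -0.0019,"y": 0,"z": -0.0013,"wx": 0,"wy": 1,"wz": 0},{"jaw": 0.005,"x": 0,"y": 0,"z": 0,"wx": 0,"wy": 0,"wz": 0},{"jaw": 0.005,"x": 0,"y": 0,"z": 0,"wx": 0,"wy": 0,"wz": 0},{"jaw": 0.005,"x": 0,"y": 0,"z": 0,"wx": 0,"wy": 0,"wz": 0}]'

```text
t: 8.57
tcp_pos: [0.5971, -0.0842, 0.18]
eef_rot: [180.0, -22.0, 3.6]
contact_force: [-1.1, 0.2, -4.4]
finger_gap: 0.0122
grip_force: 78.4
```

```bash
python3 w.py
```

```text
8.6167 [180.  -22.    3.6] [ 0.39  0.24 -3.96] tcp [ 0.5972 -0.0843  0.18  ] lip [ 0.567 -0.086  0.053]
L px 647 white 0 []
M px 551 white 0 []
R px 677 white 0 []
```

>>> move_arm --increments '[{"jaw": 0.005,"x": -0.0019,"y": 0,"z": -0.0013,"wx": 0,"wy": 1,"wz": 0},{"jaw": 0.005,"x": -0.0019,"y": 0,"z": -0.0013,"wx": 0,"wy": 1,"wz": 0},{"jaw": 0.005,"x": 0,"y": 0,"z": 0,"wx": 0,"wy": 0,"wz": 0},{"jaw": 0.005,"x": 0,"y": 0,"z": 0,"wx": 0,"wy": 0,"wz": 0},{"jaw": 0.005,"x": 0,"y": 0,"z": 0,"wx": 0,"wy": 0,"wz": 0}]'

```text
t: 9.03
tcp_pos: [0.5929, -0.0845, 0.1811]
eef_rot: [180.0, -24.0, 3.6]
contact_force: [-0.4, -0.1, -5.6]
finger_gap: 0.0123
grip_force: 78.5
```

```bash
python3 w.py
python3 - <<'E'
import cv2
i=cv2.imread("pics/r2.png")[:,:,::-1]
print(i[290,380],i[322,345],i[425,260],i[410,240])
E
```

```text
9.0833 [180.  -24.    3.6] [ 0.52 -0.05 -3.85] tcp [ 0.593  -0.0846  0.1811] lip [ 0.567 -0.086  0.053]
L px 647 white 0 []
M px 539 white 0 []
R px 682 white 91 [(91, [289, 247])]
[196 193 169] [184 176 143] [182 148  87] [176 143  82]
```

```bash
cat > asc.py <<'E'
from h import *
import sys
u0,u1,v0,v1=map(int,sys.argv[1:5])
im=env.grab_frame("side")["img"].astype(int); save({"img":im.astype(np.uint8)},sys.argv[5])
for v in range(v0,v1):
    print(v,"".join(("#" if p.min()>165 else "+" if p.min()>135 else "-" if p.min()>110 else ".") if p.min()/max(p.max(),1)>.62 and p.max()>70 else " " for p in im[v,u0:u1]))
print(im[243:251:2,284:296:2].tolist())
E
python3 asc.py 265 335 200 262 raw24.png
```

```text
200                                                                       
201                                                                 ..    
202                                                                 ..    
203                                                                 ...   
204                                                                 ...   
205                                                                  ...  
206                                    .                             ...  
207                                     .                            .... 
208                                      ..                           ... 
209                                      .                            ....
210                                                                   ....
211                                                                    ...
212                                                  ..                   
213                                                 ....                  
214                                            .  
[... 3248 characters left out ...]
 
258                                                                       
259                                                                       
260                                                                       
261                                                                       
[[[127, 111, 80], [128, 111, 83], [116, 93, 58], [121, 95, 53], [121, 96, 56], [124, 104, 73]], [[174, 168, 142], [169, 162, 135], [161, 140, 98], [173, 141, 85], [173, 140, 79], [173, 142, 85]], [[166, 162, 138], [169, 164, 137], [172, 159, 126], [183, 162, 115], [182, 150, 88], [181, 148, 86]], [[126, 115, 90], [163, 158, 133], [172, 168, 143], [171, 161, 130], [175, 144, 91], [176, 144, 85]]]
```

```bash
python3 -c "
import cv2
i=cv2.imread('pics/raw24.png'); cv2.imwrite('pics/v24.png',cv2.resize(i[205:265,262:332],None,fx=8,fy=8,interpolation=2))"
```

```text
(no output)
```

View pics/v24.png

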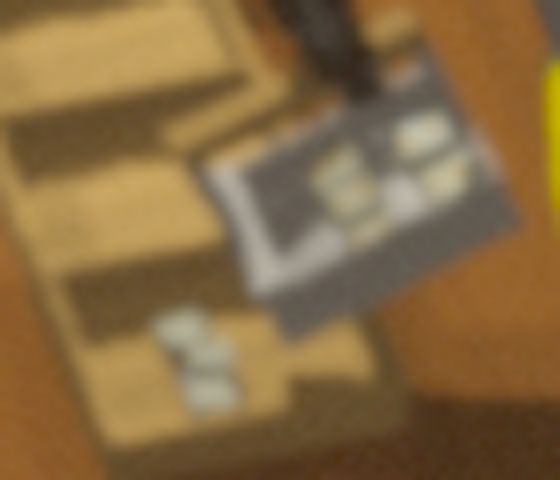

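Three blocks lie in the right bay, at crop (180,325), (205,350) and (212,390). Three middle-row and two back-row blocks remain in the tin. I'll untilt and shift one bay.

>>> move_arm --increments '[{"jaw": 0.005,"x": 0.0037,"y": 0,"z": 0.0027,"wx": 0,"wy": -2,"wz": 0},{"jaw": 0.005,"x": 0.0056,"y": 0,"z": 0.004,"wx": 0,"wy": -3,"wz": 0},{"jaw": 0.005,"x": 0.0056,"y": 0,"z": 0.004,"wx": 0,"wy": -3,"wz": 0},{"jaw": 0.005,"x": 0.0037,"y": -0.005,"z": 0.0027,"wx": 0,"wy": -2,"wz": 0},{"jaw": 0.005,"x": 0,"y": -0.01,"z": 0,"wx": 0,"wy": 0,"wz": 0},{"jaw": 0.005,"x": 0,"y": -0.015,"z": 0,"wx": 0,"wy": 0,"wz": 0},{"jaw": 0.005,"x": 0,"y": -0.02,"z": 0,"wx": 0,"wy": 0,"wz": 0},{"jaw": 0.005,"x": 0,"y": -0.02,"z": 0,"wx": 0,"wy": 0,"wz": 0},{"jaw": 0.005,"x": 0,"y": -0.015,"z": 0,"wx": 0,"wy": 0,"wz": 0},{"jaw": 0.005,"x": 0,"y": -0.01,"z": 0,"wx": 0,"wy": 0,"wz": 0},{"jaw": 0.005,"x": 0,"y": -0.005,"z": 0,"wx": 0,"wy": 0,"wz": 0},{"jaw": 0.005,"x": 0,"y": 0,"z": 0,"wx": 0,"wy": 0,"wz": 0}]'

```text
t: 10.13
tcp_pos: [0.608, 0.0178, 0.1747]
eef_rot: [-180.0, -14.0, 3.6]
contact_force: [0.2, 0.1, -4.6]
finger_gap: 0.0122
grip_force: 78.4
```

```bash
python3 w.py
```

```text
10.1833 [180.  -14.    3.6] [ 0.11 -0.17 -4.78] tcp [0.6082 0.0171 0.1748] lip [0.56  0.014 0.054]
L px 490 white 1 []
M px 620 white 0 []
R px 812 white 97 [(97, [286, 250])]
```

>>> move_arm --increments '[{"jaw": 0.005,"x": -0.0037,"y": 0,"z": -0.0027,"wx": 0,"wy": 2,"wz": 0},{"jaw": 0.005,"x": -0.0037,"y": 0,"z": -0.0027,"wx": 0,"wy": 2,"wz": 0},{"jaw": 0.005,"x": -0.0037,"y": 0,"z": -0.0027,"wx": 0,"wy": 2,"wz": 0},{"jaw": 0.005,"x": -0.0037,"y": 0,"z": -0.0027,"wx": 0,"wy": 2,"wz": 0},{"jaw": 0.005,"x": -0.0037,"y": 0,"z": -0.0027,"wx": 0,"wy": 2,"wz": 0},{"jaw": 0.005,"x": -0.0019,"y": 0,"z": -0.0013,"wx": 0,"wy": 1,"wz": 0},{"jaw": 0.005,"x": -0.0019,"y": 0,"z": -0.0013,"wx": 0,"wy": 1,"wz": 0},{"jaw": 0.005,"x": -0.0019,"y": 0,"z": -0.0013,"wx": 0,"wy": 1,"wz": 0},{"jaw": 0.005,"x": 0,"y": 0,"z": 0,"wx": 0,"wy": 0,"wz": 0},{"jaw": 0.005,"x": 0,"y": 0,"z": 0,"wx": 0,"wy": 0,"wz": 0},{"jaw": 0.005,"x": 0,"y": 0,"z": 0,"wx": 0,"wy": 0,"wz": 0},{"jaw": 0.005,"x": 0,"y": 0,"z": 0,"wx": 0,"wy": 0,"wz": 0}]'

```text
t: 11.18
tcp_pos: [0.5803, 0.0146, 0.1831]
eef_rot: [180.0, -27.0, 3.5]
contact_force: [0.0, 0.4, -4.2]
finger_gap: 0.0122
grip_force: 78.5
```

```bash
python3 w.py
```

```text
11.2333 [180.  -27.    3.5] [ 0.62 -0.55 -4.38] tcp [0.5802 0.0148 0.1831] lip [0.561 0.014 0.054]
L px 445 white 0 []
M px 617 white 1 []
R px 812 white 96 [(96, [286, 250])]
```

>>> move_arm --increments '[{"jaw": 0.005,"x": -0.0019,"y": 0,"z": -0.0013,"wx": 0,"wy": 1,"wz": 0},{"jaw": 0.005,"x": -0.0019,"y": 0,"z": -0.0013,"wx": 0,"wy": 1,"wz": 0},{"jaw": 0.005,"x": 0,"y": 0,"z": 0,"wx": 0,"wy": 0,"wz": 0},{"jaw": 0.005,"x": 0,"y": 0,"z": 0,"wx": 0,"wy": 0,"wz": 0},{"jaw": 0.005,"x": 0,"y": 0,"z": 0,"wx": 0,"wy": 0,"wz": 0},{"jaw": 0.005,"x": 0,"y": 0,"z": 0,"wx": 0,"wy": 0,"wz": 0}]'

```text
t: 11.73
tcp_pos: [0.5757, 0.0147, 0.1837]
eef_rot: [180.0, -29.0, 3.6]
contact_force: [-0.1, 0.0, -4.4]
finger_gap: 0.0122
grip_force: 78.5
```

```bash
python3 w.py
```

```text
11.7833 [180.  -29.    3.6] [-0.49 -0.15 -4.22] tcp [0.5757 0.0147 0.1837] lip [0.561 0.014 0.054]
L px 440 white 3 []
M px 614 white 0 []
R px 812 white 97 [(97, [286, 250])]
```

>>> move_arm --increments '[{"jaw": 0.005,"x": -0.0019,"y": 0,"z": -0.0013,"wx": 0,"wy": 1,"wz": 0},{"jaw": 0.005,"x": -0.0019,"y": 0,"z": -0.0013,"wx": 0,"wy": 1,"wz": 0},{"jaw": 0.005,"x": 0,"y": 0,"z": 0,"wx": 0,"wy": 0,"wz": 0},{"jaw": 0.005,"x": 0,"y": 0,"z": 0,"wx": 0,"wy": 0,"wz": 0},{"jaw": 0.005,"x": 0,"y": 0,"z": 0,"wx": 0,"wy": 0,"wz": 0},{"jaw": 0.005,"x": 0,"y": 0,"z": 0,"wx": 0,"wy": 0,"wz": 0}]'

```text
t: 12.28
tcp_pos: [0.5712, 0.0144, 0.1842]
eef_rot: [180.0, -31.0, 3.6]
contact_force: [0.0, 0.3, -4.3]
finger_gap: 0.0121
grip_force: 78.5
```

```bash
python3 w.py
```

```text
12.3333 [180.  -31.    3.6] [ 1.12  0.81 -4.12] tcp [0.5711 0.0144 0.1841] lip [0.561 0.014 0.054]
L px 426 white 1 []
M px 610 white 0 []
R px 812 white 94 [(94, [286, 250])]
```

>>> move_arm --increments '[{"jaw": 0.005,"x": -0.0019,"y": 0,"z": -0.0013,"wx": 0,"wy": 1,"wz": 0},{"jaw": 0.005,"x": 0,"y": 0,"z": 0,"wx": 0,"wy": 0,"wz": 0},{"jaw": 0.005,"x": 0,"y": 0,"z": 0,"wx": 0,"wy": 0,"wz": 0},{"jaw": 0.005,"x": 0,"y": 0,"z": 0,"wx": 0,"wy": 0,"wz": 0},{"jaw": 0.005,"x": 0,"y": 0,"z": 0,"wx": 0,"wy": 0,"wz": 0},{"jaw": 0.005,"x": 0,"y": 0,"z": 0,"wx": 0,"wy": 0,"wz": 0}]'

```text
t: 12.83
tcp_pos: [0.5687, 0.0143, 0.1842]
eef_rot: [180.0, -32.0, 3.6]
contact_force: [-0.5, 0.3, -4.1]
finger_gap: 0.012
grip_force: 78.6
```

```bash
python3 w.py
```

```text
12.8833 [-180.   -32.     3.6] [ 0.86  0.24 -4.71] tcp [0.5686 0.0143 0.1842] lip [0.56  0.014 0.054]
L px 426 white 2 []
M px 610 white 91 [(91, [271, 230])]
R px 812 white 92 [(92, [286, 250])]
```

```bash
python3 asc.py 255 330 185 245 raw32.png | head -60
```

```text
185                                                             ....... ...    
186                                                                   ..       
187                                                                            
188                                                                            
189                                                                            
190                                                                            
191                                              ..                            
192                                       .      .....                         
193                                       ..     ....-.                        
194                                        .    ......-.                       
195                                   .    ... .........                       
196                                       ...............                      
197                                      ................                      
198                                     ...........---....  
[... 2957 characters left out ...]
                      
236                ..--..                                                      
237                                                                            
238                                                                            
239                                                                            
240                                                                            
241                                                                            
242                                                                            
243                             ....                                           
244                            .----.
```

The middle row is out: a 91 px white group at (271,230), the same size as the three in the right bay. Two blocks remain, near (306,203). On to the left bay.

>>> move_arm --increments '[{"jaw": 0.005,"x": 0.0037,"y": 0,"z": 0.0027,"wx": 0,"wy": -2,"wz": 0},{"jaw": 0.005,"x": 0.0056,"y": 0,"z": 0.004,"wx": 0,"wy": -3,"wz": 0},{"jaw": 0.005,"x": 0.0056,"y": 0,"z": 0.004,"wx": 0,"wy": -3,"wz": 0},{"jaw": 0.005,"x": 0.0037,"y": -0.005,"z": 0.0027,"wx": 0,"wy": -2,"wz": 0},{"jaw": 0.005,"x": 0,"y": -0.01,"z": 0,"wx": 0,"wy": 0,"wz": 0},{"jaw": 0.005,"x": 0,"y": -0.015,"z": 0,"wx": 0,"wy": 0,"wz": 0},{"jaw": 0.005,"x": 0,"y": -0.02,"z": 0,"wx": 0,"wy": 0,"wz": 0},{"jaw": 0.005,"x": 0,"y": -0.02,"z": 0,"wx": 0,"wy": 0,"wz": 0},{"jaw": 0.005,"x": 0,"y": -0.015,"z": 0,"wx": 0,"wy": 0,"wz": 0},{"jaw": 0.005,"x": 0,"y": -0.01,"z": 0,"wx": 0,"wy": 0,"wz": 0},{"jaw": 0.005,"x": 0,"y": -0.005,"z": 0,"wx": 0,"wy": 0,"wz": 0},{"jaw": 0.005,"x": 0,"y": 0,"z": 0,"wx": 0,"wy": 0,"wz": 0}]'

```text
t: 13.93
tcp_pos: [0.5848, 0.1164, 0.1811]
eef_rot: [-180.0, -22.0, 3.6]
contact_force: [0.5, -0.6, -3.0]
finger_gap: 0.0122
grip_force: 78.5
```

>>> move_arm --increments '[{"jaw": 0.005,"x": -0.0037,"y": 0,"z": -0.0027,"wx": 0,"wy": 2,"wz": 0},{"jaw": 0.005,"x": -0.0037,"y": 0,"z": -0.0027,"wx": 0,"wy": 2,"wz": 0},{"jaw": 0.005,"x": -0.0037,"y": 0,"z": -0.0027,"wx": 0,"wy": 2,"wz": 0},{"jaw": 0.005,"x": -0.0037,"y": 0,"z": -0.0027,"wx": 0,"wy": 2,"wz": 0},{"jaw": 0.005,"x": -0.0037,"y": 0,"z": -0.0027,"wx": 0,"wy": 2,"wz": 0},{"jaw": 0.005,"x": -0.0037,"y": 0,"z": -0.0027,"wx": 0,"wy": 2,"wz": 0},{"jaw": 0.005,"x": -0.0037,"y": 0,"z": -0.0027,"wx": 0,"wy": 2,"wz": 0},{"jaw": 0.005,"x": -0.0037,"y": 0,"z": -0.0027,"wx": 0,"wy": 2,"wz": 0},{"jaw": 0.005,"x": 0,"y": 0,"z": 0,"wx": 0,"wy": 0,"wz": 0},{"jaw": 0.005,"x": 0,"y": 0,"z": 0,"wx": 0,"wy": 0,"wz": 0},{"jaw": 0.005,"x": 0,"y": 0,"z": 0,"wx": 0,"wy": 0,"wz": 0}]'

```text
t: 14.85
tcp_pos: [0.5573, 0.1094, 0.2034]
eef_rot: [-179.6, -35.7, 3.4]
contact_force: [0.7, -0.5, -3.7]
finger_gap: 0.012
grip_force: 78.8
```

```bash
python3 w.py
```

```text
14.9 [-179.6  -35.7    3.5] [ 0.44  0.9  -3.39] tcp [0.5571 0.1094 0.2031] lip [0.557 0.11  0.073]
L px 607 white 0 []
M px 722 white 89 [(89, [271, 230])]
R px 812 white 90 [(90, [286, 249])]
```

```bash
python3 -c "
from h import *
o=env.observe();print(o['qpos'].round(2),o['tcp_pos'],o['eef_rot'],o['joint_torque'].round(1))"
```

```text
[ 12.2   16.25 124.22 -48.67   6.21 145.58] [0.55709942 0.10939292 0.20312893] [-179.6006503   -35.68912827    3.50397256] [ -0.1 -41.5 -21.8  -0.2  -1.8   0. ]
```

The wrist is near its singularity (joint 5 at its lower limit), so more tilt isn't reachable with the mouth facing the robot. I'll level the tin, turn it 180° and tip outward instead.

>>> move_arm --increments '[{"jaw": 0.005,"x": 0,"y": 0,"z": 0,"wx": 0,"wy": -2,"wz": 0},{"jaw": 0.005,"x": 0,"y": 0,"z": 0,"wx": 0,"wy": -3,"wz": 0},{"jaw": 0.005,"x": 0,"y": 0,"z": 0,"wx": 0,"wy": -4,"wz": 0},{"jaw": 0.005,"x": 0,"y": 0,"z": 0,"wx": 0,"wy": -4,"wz": 0},{"jaw": 0.005,"x": 0,"y": 0,"z": 0,"wx": 0,"wy": -5,"wz": 0},{"jaw": 0.005,"x": 0,"y": 0,"z": 0,"wx": 0,"wy": -5,"wz": 0},{"jaw": 0.005,"x": 0,"y": 0,"z": 0,"wx": 0,"wy": -5,"wz": 0},{"jaw": 0.005,"x": 0,"y": 0,"z": 0,"wx": 0,"wy": -4,"wz": 0},{"jaw": 0.005,"x": 0,"y": 0,"z": 0,"wx": 0,"wy": -2,"wz": 0},{"jaw": 0.005,"x": 0,"y": 0,"z": 0,"wx": 0,"wy": 0,"wz": 0}]'

```text
t: 15.73
tcp_pos: [0.5597, 0.1068, 0.203]
eef_rot: [179.8, -4.6, 3.4]
contact_force: [-0.8, 0.0, -3.8]
finger_gap: 0.0121
grip_force: 78.7
```

```bash
python3 w.py; python3 -c "
from h import *
print(env.observe()['qpos'].round(1))"
```

```text
15.7833 [179.8  -4.6   3.4] [-0.25  0.1  -3.62] tcp [0.5588 0.1067 0.2027] lip [0.492 0.102 0.091]
L px 590 white 0 []
M px 722 white 91 [(91, [271, 231])]
R px 812 white 100 [(100, [286, 250])]
[ 10.   21.6 105.6  -1.   48.2  97.2]
```

>>> move_arm --increments '[{"jaw": 0.005,"x": 0,"y": 0,"z": 0,"wx": 0,"wy": -4.6,"wz": 0},{"jaw": 0.005,"x": 0,"y": 0,"z": 0,"wx": 0,"wy": 0,"wz": -3},{"jaw": 0.005,"x": 0,"y": 0,"z": 0,"wx": 0,"wy": 0,"wz": -5},{"jaw": 0.005,"x": 0,"y": 0,"z": 0,"wx": 0,"wy": 0,"wz": -7},{"jaw": 0.005,"x": 0,"y": 0,"z": 0,"wx": 0,"wy": 0,"wz": -7},{"jaw": 0.005,"x": 0,"y": 0,"z": 0,"wx": 0,"wy": 0,"wz": -7},{"jaw": 0.005,"x": 0,"y": 0,"z": 0,"wx": 0,"wy": 0,"wz": -7},{"jaw": 0.005,"x": 0,"y": 0,"z": 0,"wx": 0,"wy": 0,"wz": -7},{"jaw": 0.005,"x": 0,"y": 0,"z": 0,"wx": 0,"wy": 0,"wz": -7},{"jaw": 0.005,"x": 0,"y": 0,"z": 0,"wx": 0,"wy": 0,"wz": -7},{"jaw": 0.005,"x": 0,"y": 0,"z": 0,"wx": 0,"wy": 0,"wz": -7},{"jaw": 0.005,"x": 0,"y": 0,"z": 0,"wx": 0,"wy": 0,"wz": -7}]'

```text
t: 16.78
tcp_pos: [0.5572, 0.1065, 0.2026]
eef_rot: [179.9, 0.2, 74.8]
contact_force: [-0.5, 0.1, -3.2]
finger_gap: 0.0123
grip_force: 78.7
```

>>> move_arm --increments '[{"jaw": 0.005,"x": 0,"y": 0,"z": 0,"wx": 0,"wy": 0,"wz": -7},{"jaw": 0.005,"x": 0,"y": 0,"z": 0,"wx": 0,"wy": 0,"wz": -7},{"jaw": 0.005,"x": 0,"y": 0,"z": 0,"wx": 0,"wy": 0,"wz": -7},{"jaw": 0.005,"x": 0,"y": 0,"z": 0,"wx": 0,"wy": 0,"wz": -7},{"jaw": 0.005,"x": 0,"y": 0,"z": 0,"wx": 0,"wy": 0,"wz": -7},{"jaw": 0.005,"x": 0,"y": 0,"z": 0,"wx": 0,"wy": 0,"wz": -7},{"jaw": 0.005,"x": 0,"y": 0,"z": 0,"wx": 0,"wy": 0,"wz": -7},{"jaw": 0.005,"x": 0,"y": 0,"z": 0,"wx": 0,"wy": 0,"wz": -7},{"jaw": 0.005,"x": 0,"y": 0,"z": 0,"wx": 0,"wy": 0,"wz": -7},{"jaw": 0.005,"x": 0,"y": 0,"z": 0,"wx": 0,"wy": 0,"wz": -7},{"jaw": 0.005,"x": 0,"y": 0,"z": 0,"wx": 0,"wy": 0,"wz": -7},{"jaw": 0.005,"x": 0,"y": 0,"z": 0,"wx": 0,"wy": 0,"wz": -7}]'

```text
t: 17.78
tcp_pos: [0.5571, 0.1065, 0.2025]
eef_rot: [-179.8, 0.1, 158.8]
contact_force: [0.2, 0.1, -3.0]
finger_gap: 0.0124
grip_force: 78.7
```

>>> move_arm --increments '[{"jaw": 0.005,"x": 0,"y": 0,"z": 0,"wx": 0,"wy": 0,"wz": -7},{"jaw": 0.005,"x": 0,"y": 0,"z": 0,"wx": 0,"wy": 0,"wz": -7},{"jaw": 0.005,"x": 0,"y": 0,"z": 0,"wx": 0,"wy": 0,"wz": -6},{"jaw": 0.005,"x": 0,"y": 0,"z": 0,"wx": 0,"wy": 0,"wz": -5},{"jaw": 0.005,"x": 0,"y": 0,"z": 0,"wx": 0,"wy": 0,"wz": 0}]'

```text
t: 18.2
tcp_pos: [0.5571, 0.1065, 0.2026]
eef_rot: [-179.7, -0.0, -176.4]
contact_force: [-0.4, 0.6, -3.4]
finger_gap: 0.0121
grip_force: 78.7
```

```bash
python3 w.py
```

```text
18.25 [-179.7   -0.  -176.6] [-0.05 -0.11 -3.92] tcp [0.5572 0.1065 0.2027] lip [0.633 0.11  0.097]
L px 612 white 0 []
M px 722 white 90 [(90, [271, 230])]
R px 812 white 98 [(98, [286, 250])]
```

>>> move_arm --increments '[{"jaw": 0.005,"x": 0.008,"y": 0.002,"z": 0,"wx": 0,"wy": 0,"wz": 0},{"jaw": 0.005,"x": 0.016,"y": 0.002,"z": 0.006,"wx": 0,"wy": 0,"wz": 0},{"jaw": 0.005,"x": 0.024,"y": 0.002,"z": 0.008,"wx": 0,"wy": 0,"wz": 0},{"jaw": 0.005,"x": 0.024,"y": 0.002,"z": 0.008,"wx": 0,"wy": 0,"wz": 0},{"jaw": 0.005,"x": 0.024,"y": 0.002,"z": 0.008,"wx": 0,"wy": 0,"wz": 0},{"jaw": 0.005,"x": 0.015,"y": 0.002,"z": 0.008,"wx": 0,"wy": 0,"wz": 0},{"jaw": 0.005,"x": 0.008,"y": 0.002,"z": 0.005,"wx": 0,"wy": 0,"wz": 0},{"jaw": 0.005,"x": -0.0037,"y": 0,"z": -0.0027,"wx": 0,"wy": 2,"wz": 0},{"jaw": 0.005,"x": -0.0056,"y": 0,"z": -0.004,"wx": 0,"wy": 3,"wz": 0},{"jaw": 0.005,"x": -0.0056,"y": 0,"z": -0.004,"wx": 0,"wy": 3,"wz": 0},{"jaw": 0.005,"x": -0.0056,"y": 0,"z": -0.004,"wx": 0,"wy": 3,"wz": 0},{"jaw": 0.005,"x": -0.0056,"y": 0,"z": -0.004,"wx": 0,"wy": 3,"wz": 0}]'

```text
t: 19.25
tcp_pos: [0.4667, 0.115, 0.1766]
eef_rot: [-179.7, -14.1, -176.7]
contact_force: [1.2, -0.2, -4.5]
finger_gap: 0.012
grip_force: 78.7
```

```bash
python3 w.py; python3 -c "
from h import *
print(env.observe()['qpos'].round(1))"
```

```text
19.3 [-179.7  -14.  -176.7] [ 5.55  0.39 -3.06] tcp [0.4695 0.1153 0.1769] lip [0.517 0.118 0.056]
L px 524 white 0 []
M px 722 white 79 [(79, [271, 231])]
R px 812 white 79 [(79, [286, 250])]
[ 11.4  24.7 106.3   1.9  63.  -83. ]
```

>>> move_arm --increments '[{"jaw": 0.005,"x": -0.0037,"y": 0,"z": -0.0027,"wx": 0,"wy": 2,"wz": 0},{"jaw": 0.005,"x": -0.0037,"y": 0,"z": -0.0027,"wx": 0,"wy": 2,"wz": 0},{"jaw": 0.005,"x": -0.0037,"y": 0,"z": -0.0027,"wx": 0,"wy": 2,"wz": 0},{"jaw": 0.005,"x": -0.0037,"y": 0,"z": -0.0027,"wx": 0,"wy": 2,"wz": 0},{"jaw": 0.005,"x": -0.0037,"y": 0,"z": -0.0027,"wx": 0,"wy": 2,"wz": 0},{"jaw": 0.005,"x": -0.0037,"y": 0,"z": -0.0027,"wx": 0,"wy": 2,"wz": 0},{"jaw": 0.005,"x": -0.0037,"y": 0,"z": -0.0027,"wx": 0,"wy": 2,"wz": 0},{"jaw": 0.005,"x": -0.0037,"y": 0,"z": -0.0027,"wx": 0,"wy": 2,"wz": 0},{"jaw": 0.005,"x": -0.0037,"y": 0,"z": -0.0027,"wx": 0,"wy": 2,"wz": 0},{"jaw": 0.005,"x": -0.0037,"y": 0,"z": -0.0027,"wx": 0,"wy": 2,"wz": 0}]'

```text
t: 20.13
tcp_pos: [0.5106, 0.1176, 0.186]
eef_rot: [-179.6, -34.0, -176.8]
contact_force: [-0.2, 0.4, -3.8]
finger_gap: 0.012
grip_force: 78.7
```

>>> move_arm --increments '[{"jaw": 0.005,"x": -0.0019,"y": 0,"z": -0.0013,"wx": 0,"wy": 1,"wz": 0},{"jaw": 0.005,"x": -0.0019,"y": 0,"z": -0.0013,"wx": 0,"wy": 1,"wz": 0},{"jaw": 0.005,"x": 0,"y": 0,"z": 0,"wx": 0,"wy": 0,"wz": 0},{"jaw": 0.005,"x": -0.0019,"y": 0,"z": -0.0013,"wx": 0,"wy": 1,"wz": 0},{"jaw": 0.005,"x": -0.0019,"y": 0,"z": -0.0013,"wx": 0,"wy": 1,"wz": 0},{"jaw": 0.005,"x": 0,"y": 0,"z": 0,"wx": 0,"wy": 0,"wz": 0},{"jaw": 0.005,"x": -0.0019,"y": 0,"z": -0.0013,"wx": 0,"wy": 1,"wz": 0},{"jaw": 0.005,"x": 0,"y": 0,"z": 0,"wx": 0,"wy": 0,"wz": 0},{"jaw": 0.005,"x": -0.0019,"y": 0,"z": -0.0013,"wx": 0,"wy": 1,"wz": 0},{"jaw": 0.005,"x": 0,"y": 0,"z": 0,"wx": 0,"wy": 0,"wz": 0},{"jaw": 0.005,"x": 0,"y": 0,"z": 0,"wx": 0,"wy": 0,"wz": 0},{"jaw": 0.005,"x": 0,"y": 0,"z": 0,"wx": 0,"wy": 0,"wz": 0}]'

```text
t: 21.13
tcp_pos: [0.5237, 0.1182, 0.1857]
eef_rot: [-179.6, -40.1, -176.8]
contact_force: [0.6, -0.1, -2.9]
finger_gap: 0.0124
grip_force: 78.8
```

```bash
python3 w.py; python3 asc.py 240 320 180 245 raw40.png | head -62
```

```text
21.1833 [-179.6  -40.1 -176.8] [ 0.    0.29 -3.53] tcp [0.5237 0.1182 0.1858] lip [0.514 0.117 0.056]
L px 566 white 6 [(6, [275, 202])]
M px 722 white 73 [(73, [271, 231])]
R px 812 white 96 [(96, [286, 250])]
180      .-++-..-++--..        ..                                          .        
181      -++++--+++-..                                                     .        
182     -+++++++++-...                                                     .     .. 
183    -+++##++++-.....                      .                              ..    ..
184   -++#####++-.......                   .-..                              ... ...
185  -++######++-.........                .---.                                .....
186  -+#######++-..........               -++-.                                     
187  -+#######++-............            -++-.                                      
188   ++#######++..................    .-+++-.                                      
189   -+#######++-...............-..  .-+++-.                                       
190   .++######++-...............--...-
[... 3599 characters left out ...]
                
233                              .......                                            
234                               ......                                            
235                               .....                                             
236                                ..                                               
237                                                                                 
238                                                                                 
239                                                                                 
240                                                                                 
241
```

```bash
python3 -c "
import cv2
i=cv2.imread('pics/raw40.png'); cv2.imwrite('pics/v40.png',cv2.resize(i[165:265,225:325],None,fx=6,fy=6,interpolation=2))"
```

```text
(no output)
```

View pics/v40.png

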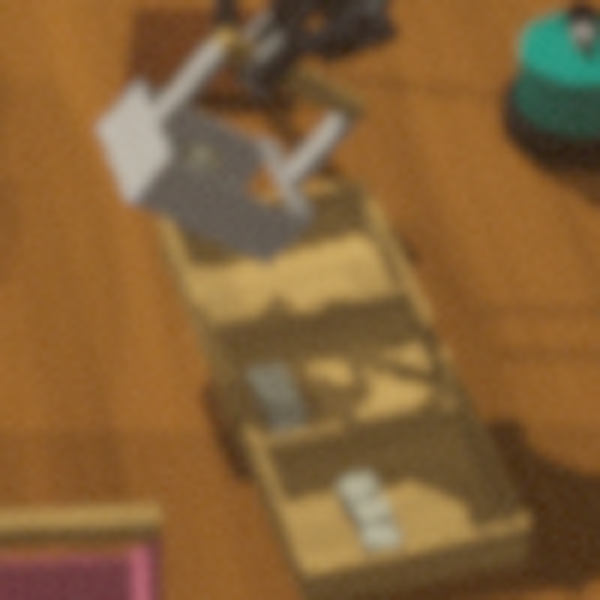

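One back-row block is still visible in the tin at crop (205,155), and the left bay is empty. I'll tip a bit further.

>>> move_arm --increments '[{"jaw": 0.005,"x": -0.0019,"y": 0,"z": -0.0013,"wx": 0,"wy": 1,"wz": 0},{"jaw": 0.005,"x": 0,"y": 0,"z": 0,"wx": 0,"wy": 0,"wz": 0},{"jaw": 0.005,"x": -0.0019,"y": 0,"z": -0.0013,"wx": 0,"wy": 1,"wz": 0},{"jaw": 0.005,"x": 0,"y": 0,"z": 0,"wx": 0,"wy": 0,"wz": 0},{"jaw": 0.005,"x": -0.0019,"y": 0,"z": -0.0013,"wx": 0,"wy": 1,"wz": 0},{"jaw": 0.005,"x": 0,"y": 0,"z": 0,"wx": 0,"wy": 0,"wz": 0},{"jaw": 0.005,"x": 0,"y": 0,"z": 0,"wx": 0,"wy": 0,"wz": 0},{"jaw": 0.005,"x": 0,"y": 0,"z": 0,"wx": 0,"wy": 0,"wz": 0},{"jaw": 0.005,"x": 0,"y": 0,"z": 0,"wx": 0,"wy": 0,"wz": 0}]'

```text
t: 21.98
tcp_pos: [0.5306, 0.1186, 0.185]
eef_rot: [-179.6, -43.1, -176.8]
contact_force: [-0.1, -1.0, -4.0]
finger_gap: 0.0122
grip_force: 78.9
```

```bash
python3 w.py
python3 - <<'E'
from h import *
a=cv2.imread("pics/raw40.png").astype(int); f=env.grab_frame("side"); save(f,"raw43.png"); print(env.observe()["qpos"].round(1))
im=f["img"]
for v in range(182,222): print(v,"".join("%3d"%(int(p.min())//2) for p in im[v,248:288:1]))
E
```

```text
22.0333 [-179.6  -43.  -176.8] [-0.29  0.01 -4.1 ] tcp [0.5306 0.1186 0.1851] lip [0.514 0.117 0.056]
L px 563 white 41 [(8, [276, 203]), (33, [280, 209])]
M px 722 white 74 [(74, [271, 231])]
R px 812 white 95 [(95, [286, 250])]
[  9.4  42.2  82.6   3.9  98.1 -84.9]
182  85 84 81 78 76 75 70 61 48 39 31 24 17 17 17 13 13 15 15 11 13 15 10 13 12 14 17 20 20 21 23 21 23 23 22 23 25 25 23 24
183  86 85 84 82 78 71 60 49 43 39 37 33 26 22 20 19 17 17 15 13 12 15 16 11 14 15 16 20 22 22 24 23 26 31 32 28 24 24 25 24
184  84 85 85 83 77 64 50 42 42 39 39 37 35 32 28 27 23 21 19 18 16 15 17 15 16 15 19 23 21 22 23 32 41 48 45 35 26 25 24 23
185  85 85 85 84 77 62 49 43 40 41 42 40 40 37 36 34 30 26 24 23 20 17 17 14 15 16 22 23 23 22 30 44 59 63 59 44 31 25 22 23
186  85 85 85 84 79 68 53 43 40 41 40 39 39 40 41 40 37 33 29 25 22 24 22 18 15 15 16 20 22 31 45 59 70 71 62 48 34 26 22 21
187  85 85 86 85 82 75 60 45 40 41 39 41 40 40 41 41 40 39 34 33 34 33 30 23 20 17 17 22 28 44 59 71 74 69 55 41 31 25 22 19
188  85 85 85 85 85 79 66 50 43 40 41 40 40 40 41 39 40 39 39 36 41 46 44 34 25 17
[... 3467 characters left out ...]
 40 41 41 40 41 38 34 30 27 30 34 36 37 37 33 32 27 24 23 24 23 24 22 23 24
217  25 23 22 24 22 22 23 23 28 31 33 33 36 39 37 38 37 35 35 34 31 28 27 26 25 28 28 28 27 28 25 25 21 22 23 21 23 22 23 22
218  22 24 22 23 23 21 22 22 27 28 30 31 33 35 32 30 31 30 27 28 27 24 22 23 24 22 23 23 24 21 21 21 22 22 23 24 21 23 23 22
219  23 22 24 23 21 23 24 22 27 29 30 29 27 30 27 27 26 24 23 24 25 22 23 24 24 22 23 24 22 21 24 23 23 23 23 22 24 25 22 23
220  23 25 24 21 20 22 23 22 24 28 29 27 26 25 26 24 25 22 22 22 22 22 22 21 22 22 23 24 22 22 22 22 22 21 25 25 21 24 24 24
221  26 22 24 24 22 24 23 25 24 25 27 28 26 26 25 23 22 23 20 22 22 23 22 22 23 24 22 23 23 25 25 24 24 24 24 24 24 24 25 25
```

>>> move_arm --increments '[{"jaw": 0.005,"x": 0,"y": 0,"z": -0.004,"wx": 0,"wy": -3,"wz": 0},{"jaw": 0.005,"x": 0,"y": 0,"z": -0.004,"wx": 0,"wy": -5,"wz": 0},{"jaw": 0.005,"x": 0,"y": 0,"z": -0.004,"wx": 0,"wy": -5,"wz": 0},{"jaw": 0.005,"x": 0,"y": 0,"z": -0.004,"wx": 0,"wy": -5,"wz": 0},{"jaw": 0.005,"x": 0,"y": 0,"z": -0.006,"wx": 0,"wy": -5,"wz": 0},{"jaw": 0.005,"x": 0,"y": 0,"z": -0.01,"wx": 0,"wy": -5,"wz": 0},{"jaw": 0.005,"x": 0,"y": 0,"z": -0.015,"wx": 0,"wy": -5,"wz": 0},{"jaw": 0.005,"x": 0,"y": 0,"z": -0.02,"wx": 0,"wy": -5,"wz": 0},{"jaw": 0.005,"x": 0,"y": 0,"z": -0.02,"wx": 0,"wy": -5,"wz": 0},{"jaw": 0.005,"x": 0,"y": 0,"z": -0.02,"wx": 0,"wy": 0,"wz": 0},{"jaw": 0.005,"x": 0,"y": 0,"z": -0.015,"wx": 0,"wy": 0,"wz": 0},{"jaw": 0.005,"x": 0,"y": 0,"z": -0.01,"wx": 0,"wy": 0,"wz": 0}]'

```text
t: 23.08
tcp_pos: [0.5549, 0.1208, 0.3138]
eef_rot: [-179.7, 0.0, -176.5]
contact_force: [0.9, 0.2, -4.3]
finger_gap: 0.0122
grip_force: 78.7
```

```bash
python3 w.py x; python3 asc.py 225 310 130 245 rawL.png | cut -c1-95| grep -v "^[0-9]* *$"
```

```text
23.1333 [-1.798e+02  1.000e-01 -1.765e+02] [ 0.96  0.74 -1.45] tcp [0.5559 0.121  0.3151] lip [0.632 0.125 0.209]
L px 647 white 59 [(24, [275, 202]), (35, [280, 209])]
M px 722 white 90 [(90, [271, 230])]
R px 812 white 94 [(94, [286, 250])]
140                                                      .                               
141                                                      .                               
142                                                      .                     ...       
143                                                      .                     ...       
144                                                      .                    ....       
145                                                      .                    ....       
146                                               .      .                    ....       
147                                              ...     ..               ........       
148                                              ....                   ..-----...       
149                                            
[... 4118 characters left out ...]
                      .++++++-                                  
233                                             -++++++-                                 
234                                             -++++++-                                 
235                                             .-++++-                                  
236                                              ..--..                                  
243                                                            ...                       
244                                                          .----.                      
[[[134, 117, 88], [131, 116, 86], [117, 93, 55], [124, 94, 56], [121, 93, 50], [136, 107, 59]],
```

All eight are out: the left bay has two, at (275,202) and (280,209), and the middle and right bays have three each. The tin is empty, so I'll swing toward the hook's free end.

>>> move_arm --increments '[{"jaw": 0.005,"x": 0.012,"y": 0.0015,"z": 0,"wx": 0,"wy": 0,"wz": 0},{"jaw": 0.005,"x": 0.024,"y": 0.0015,"z": 0,"wx": 0,"wy": 0,"wz": 0},{"jaw": 0.005,"x": 0.032,"y": 0.0015,"z": 0,"wx": 0,"wy": 0,"wz": 0},{"jaw": 0.005,"x": 0.034,"y": 0.0015,"z": 0,"wx": 0,"wy": 0,"wz": 0},{"jaw": 0.005,"x": 0.034,"y": 0.0015,"z": 0,"wx": 0,"wy": 0,"wz": 0},{"jaw": 0.005,"x": 0.026,"y": 0.0015,"z": 0,"wx": 0,"wy": 0,"wz": 0},{"jaw": 0.005,"x": 0.018,"y": 0.0015,"z": 0,"wx": 0,"wy": 0,"wz": 0},{"jaw": 0.005,"x": 0.0106,"y": 0.0012,"z": 0,"wx": 0,"wy": 0,"wz": 0},{"jaw": 0.005,"x": 0,"y": 0,"z": 0,"wx": 0,"wy": 0,"wz": 5},{"jaw": 0.005,"x": 0,"y": 0,"z": 0,"wx": 0,"wy": 0,"wz": 7},{"jaw": 0.005,"x": 0,"y": 0,"z": 0,"wx": 0,"wy": 0,"wz": 7},{"jaw": 0.005,"x": 0,"y": 0,"z": 0,"wx": 0,"wy": 0,"wz": 7}]'

```text
t: 24.18
tcp_pos: [0.3639, 0.1209, 0.311]
eef_rot: [-179.7, 0.0, 157.1]
contact_force: [0.2, -0.2, -2.8]
finger_gap: 0.0123
grip_force: 78.8
```

>>> move_arm --increments '[{"jaw": 0.005,"x": 0,"y": 0,"z": 0,"wx": 0,"wy": 0,"wz": 7},{"jaw": 0.005,"x": 0,"y": 0,"z": 0,"wx": 0,"wy": 0,"wz": 7},{"jaw": 0.005,"x": 0,"y": 0,"z": 0,"wx": 0,"wy": 0,"wz": 7},{"jaw": 0.005,"x": 0,"y": 0,"z": 0,"wx": 0,"wy": 0,"wz": 7},{"jaw": 0.005,"x": 0,"y": 0,"z": 0,"wx": 0,"wy": 0,"wz": 7},{"jaw": 0.005,"x": 0,"y": 0,"z": 0,"wx": 0,"wy": 0,"wz": 7},{"jaw": 0.005,"x": 0,"y": 0,"z": 0,"wx": 0,"wy": 0,"wz": 7},{"jaw": 0.005,"x": 0,"y": 0,"z": 0,"wx": 0,"wy": 0,"wz": 7},{"jaw": 0.005,"x": 0,"y": 0,"z": 0,"wx": 0,"wy": 0,"wz": 7},{"jaw": 0.005,"x": 0,"y": 0,"z": 0,"wx": 0,"wy": 0,"wz": 7},{"jaw": 0.005,"x": 0,"y": 0,"z": 0,"wx": 0,"wy": 0,"wz": 6},{"jaw": 0.005,"x": 0,"y": 0,"z": 0,"wx": 0,"wy": 0,"wz": 3}]'

```text
t: 25.18
tcp_pos: [0.3641, 0.1209, 0.3109]
eef_rot: [-179.9, 0.3, 78.1]
contact_force: [0.6, 0.3, -2.8]
finger_gap: 0.0126
grip_force: 78.8
```

>>> move_arm --increments '[{"jaw": 0.005,"x": 0.0126,"y": -0.0026,"z": 0.002,"wx": 0,"wy": 0,"wz": 0},{"jaw": 0.005,"x": 0.0252,"y": -0.0052,"z": 0.004,"wx": 0,"wy": 0,"wz": 0},{"jaw": 0.005,"x": 0.0315,"y": -0.0065,"z": 0.005,"wx": 0,"wy": 0,"wz": 0},{"jaw": 0.005,"x": 0.0315,"y": -0.0065,"z": 0.005,"wx": 0,"wy": 0,"wz": 0},{"jaw": 0.005,"x": 0.0315,"y": -0.0065,"z": 0.005,"wx": 0,"wy": 0,"wz": 0},{"jaw": 0.005,"x": 0.0315,"y": -0.0065,"z": 0.005,"wx": 0,"wy": 0,"wz": 0},{"jaw": 0.005,"x": 0.0315,"y": -0.0065,"z": 0.005,"wx": 0,"wy": 0,"wz": 0},{"jaw": 0.005,"x": 0.0315,"y": -0.0065,"z": 0.004,"wx": 0,"wy": 0,"wz": 0},{"jaw": 0.005,"x": 0.0252,"y": -0.0052,"z": 0.003,"wx": 0,"wy": 0,"wz": 0},{"jaw": 0.005,"x": 0.0126,"y": -0.0026,"z": 0.001,"wx": 0,"wy": 0,"wz": 0},{"jaw": 0.005,"x": 0,"y": 0,"z": 0,"wx": 0,"wy": 0,"wz": 0}]'

```text
t: 26.1
tcp_pos: [0.3635, 0.393, 0.2701]
eef_rot: [-180.0, 0.3, 78.6]
contact_force: [-0.3, -0.2, -3.4]
finger_gap: 0.0121
grip_force: 78.7
```

```bash
cat > hk.py <<'E'
from h import *
import sys
T=env.grab_frame("top");S=env.grab_frame("side"); o=env.observe()
print(o["t"],o["tcp_pos"].round(4),o["eef_rot"].round(2),o["contact_force"].round(2),o["qpos"].round(1))
Rm=R.from_euler("xyz",o["eef_rot"],degrees=True).as_matrix(); p=o["tcp_pos"]
for n,l in(("shaker_bar",(-.021,0,.009)),("shaker_mouth",(-.076,0,.106))):
    w=p+Rm@np.array(l); print(n,w.round(4),[proj(f,w).round(1) for f in(T,S)],[[(q["at"],round(q["score"],2)) for q in env.landmark_of(c,n)[:3]] for c in("top","side")])
g={"hook_tip":(.4375,.355,.244),"hook_seat":(.479,.347,.224)}
for n in g: print(n,[proj(f,g[n]).round(1) for f in(T,S)],[[(q["at"],round(q["score"],2)) for q in env.landmark_of(c,n)[:3]] for c in("top","side")])
for f,(u,v) in((T,(75,150)),(S,(200,80))):
    f["img"]=f["img"].copy()
    for w in(p+Rm@np.array([-.076,0,.009]),p+Rm@np.array([.034,0,.009]),g["hook_tip"],g["hook_seat"]):
        c=proj(f,w).astype(int); f["img"][c[1],c[0]]=[255,0,0]
cv2.imwrite("pics/"+sys.argv[1],np.hstack([cv2.resize(T["img"][150:250,75:175],None,fx=4,fy=4,interpolation=0),cv2.resize(S["img"][80:180,190:290],None,fx=4,fy=4,interpolation=0)])[:,:,::-1])
E
python3 hk.py hk1.png
```

```text
26.2 [0.3633 0.3903 0.2705] [-179.97    0.41   78.51] [-0.08 -0.65 -3.62] [ 45.9  15.5 103.9  -0.2  61.   57.5]
shaker_bar [0.3591 0.3696 0.2616] [array([110.3, 266.7]), array([210.6, 119.3])] [[([109.4, 264.3], 0.75), ([427.9, 300.7], 0.65), ([318.7, 270.3], 0.64)], [([212.5, 117.6], 0.9), ([223.2, 336.1], 0.71), ([233.1, 251.6], 0.61)]]
shaker_mouth [0.348  0.3151 0.165 ] [array([146.4, 270. ]), array([211.2, 150.2])] [[([146.5, 267.8], 0.95), ([429.8, 286.5], 0.75), ([317.2, 249.4], 0.67)], [([210.3, 150.1], 0.93), ([252.3, 272.9], 0.78), ([233.0, 370.4], 0.69)]]
hook_tip [array([121.3, 234.1]), array([232.9, 123.4])] [[([119.9, 233.8], 0.76), ([265.4, 205.1], 0.72)], [([231.4, 122.7], 0.98), ([280.1, 232.0], 0.73)]]
hook_seat [array([128.8, 217.9]), array([244.6, 128.1])] [[], [([243.4, 128.7], 0.87)]]
```

Run:
```python
from h import *
np.set_printoptions(precision=4,suppress=True)
T=env.grab_frame("top");S=env.grab_frame("side")
print(tri(T,(119.9,233.8),S,(231.4,122.7)))
im=T["img"].astype(int).sum(2)
P=[]
for v in range(200,230,3):
    r=im[v,108:142]; bg=np.median(r); w=np.clip(bg-r-60,0,None); c=(w*np.arange(108,142)).sum()/max(w.sum(),1); q=onz(T,(c,v),.220); P.append(q[:2]); print(v,round(c,1),int(w.max()),q[:2])
P=np.array(P); k=np.polyfit(P[:,0],P[:,1],1); print("y at x=.4375,.479,.5425:",np.polyval(k,[.4375,.479,.5425]),"yaw",np.degrees(np.arctan(k[0])))
im=S["img"].astype(int).sum(2)
for u in range(234,258,3):
    r=im[116:140,u]; bg=np.median(r); w=np.clip(bg-r-60,0,None); c=(w*np.arange(116,140)).sum()/max(w.sum(),1); print(u,round(c,1),int(w.max()),onz(S,(u,c),.220)[:2])
```

```text
(array([0.4354, 0.3587, 0.245 ]), np.float64(0.005471825179478015))
200 131.6 135 [0.5246 0.3444]
203 131.0 123 [0.5169 0.3454]
206 130.2 89 [0.5093 0.3471]
209 129.1 111 [0.5017 0.3493]
212 128.2 97 [0.494  0.3513]
215 128.5 109 [0.4865 0.3498]
218 129.8 107 [0.479 0.346]
221 125.3 112 [0.4712 0.3571]
224 124.4 121 [0.4636 0.359 ]
227 123.4 150 [0.4561 0.3611]
y at x=.4375,.479,.5425: [0.3629 0.3536 0.3393] yaw -12.708805870178413
234 117.5 61 [0.4529 0.4308]
237 117.9 68 [0.4636 0.4262]
240 119.0 4 [0.4734 0.4164]
243 128.0 3 [0.4742 0.3545]
246 128.0 8 [0.485  0.3524]
249 128.2 13 [0.4956 0.3488]
252 116.3 3 [0.5214 0.4263]
255 0.0 0 [0.7521 1.5699]
```

View pics/hk1.png

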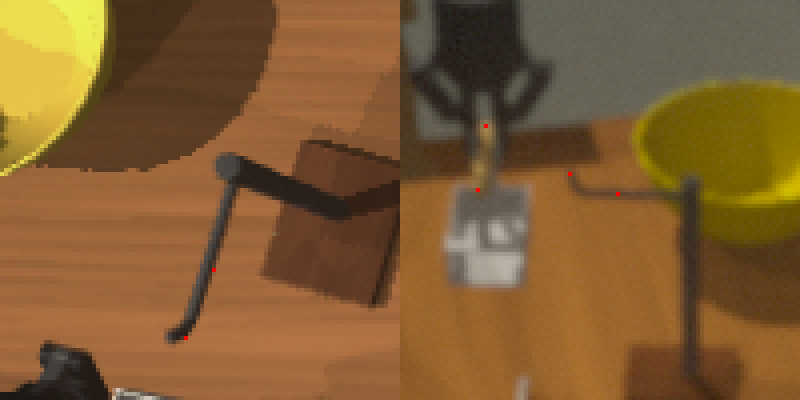

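The top crop shows the hook line about 2 px left of my seat mark, around (204,270), so the hook lies ~5 mm further toward +y. The side view agrees at y≈0.353. I'll correct for that and enter along the hook.

>>> move_arm --increments '[{"jaw": 0.005,"x": 0,"y": 0,"z": 0,"wx": 0,"wy": 0,"wz": 1},{"jaw": 0.005,"x": 0.006,"y": 0,"z": 0,"wx": 0,"wy": 0,"wz": 0},{"jaw": 0.005,"x": 0.006,"y": 0,"z": 0,"wx": 0,"wy": 0,"wz": 0},{"jaw": 0.005,"x": 0,"y": 0.01,"z": 0,"wx": 0,"wy": 0,"wz": 0},{"jaw": 0.005,"x": 0,"y": 0.01,"z": 0,"wx": 0,"wy": 0,"wz": 0},{"jaw": 0.005,"x": 0,"y": 0.01,"z": 0,"wx": 0,"wy": 0,"wz": 0},{"jaw": 0.005,"x": 0,"y": 0.01,"z": 0,"wx": 0,"wy": 0,"wz": 0},{"jaw": 0.005,"x": 0,"y": 0.01,"z": 0,"wx": 0,"wy": 0,"wz": 0},{"jaw": 0.005,"x": 0,"y": 0.005,"z": 0,"wx": 0,"wy": 0,"wz": 0},{"jaw": 0.005,"x": 0,"y": 0,"z": 0,"wx": 0,"wy": 0,"wz": 0}]'

```text
t: 27.53
tcp_pos: [0.4215, 0.3902, 0.2713]
eef_rot: [180.0, 0.3, 77.4]
contact_force: [-0.2, -0.3, -3.1]
finger_gap: 0.0126
grip_force: 78.7
```

Run:
```python
from h import *
o=env.observe(); print(o["t"],o["tcp_pos"].round(4),o["eef_rot"].round(2),o["contact_force"].round(2))
im=env.grab_frame("side")["img"].astype(int)
Rm=R.from_euler("xyz",o["eef_rot"],degrees=True).as_matrix();S=env.grab_frame("side")
print([proj(S,o["tcp_pos"]+Rm@np.array(l)).round(1) for l in((-.076,0,.009),(-.076,0,.016),(.0,0,.016),(.0,0,.068))])
for v in range(104,150): print(v,"".join(" .:-=+*#%@"[min(9,int(p.sum())//60)] for p in im[v,205:270]))
```

```text
27.5333 [0.4215 0.3902 0.2713] [179.95   0.28  77.37] [-0.23 -0.25 -3.12]
[array([225.3, 125.9]), array([225.4, 127.6]), array([227. , 116.1]), array([227.6, 128.1])]
104 ========-::..:::::::-===::::-:::::--=============++++===---------
105 =========-::.::::.::-==-::::::::::-=============+++===-----------
106 ==========-::.::::.--==--:..:..::-=============+++==-------------
107 ==========--::::...:-===-:..:.::--============+++==--------------
108 ===========---:::..:-=+=-:::::---============++===---------------
109 =============---:::-=+++-:::----=============+==-----------------
110 ================-::-=+*+=:::----===============------------------
111 ================-::-=+++=:::-----===========+==------------------
112 ===========--=---::--=++=-::::::--============-------------------
113 ===-=----------::::---===-::::::--============-------------------
114 ----:--::::::::::::---===-::::::--=========+==-------------------
115 :::::::::::::::::::-------:::::::--===========-------------------
116 :::::::::::::::::::--=----:::::::--===========-------------------
117 ::::::::::::::::::-
[... 1586 characters left out ...]

140 ==+++=====++*#######*++******+++==+=====+=======++====-:::::::-::
141 =++++======+++****############*+=====++=====+==+==++==-::::::---:
142 =+=++++=========+*###%%%%%%%%%#*+==++=+=++===+==++====-::::::----
143 ==++++==========+*#%%%%%%%%%%%#*+====++========++======-:::::----
144 ==++++==========+*#%%%%%%%%%%%#++==++++==+=====++==++==-:::::----
145 =+++++======+===+*#%%%%%%%%%%#*+=+=+=+++=====+=++++++==-:::::----
146 ==++++======++==+*##%#%%%%%%%#++=====++++======+++==+==-::::-----
147 ==++++======++==+*######%%%%%#+++==++++++=+=====++=+===-:::::----
148 =+=++=======++==+*############++==++=+++++=+==+==+++=+=-::::-----
149 ==+++++======+==++************+==++==+=++=++====++++===-:::::----
```

>>> move_arm --increments '[{"jaw": 0.005,"x": 0,"y": 0.008,"z": 0,"wx": 0,"wy": 0,"wz": 0},{"jaw": 0.005,"x": 0,"y": 0.008,"z": 0,"wx": 0,"wy": 0,"wz": 0},{"jaw": 0.005,"x": 0,"y": 0.008,"z": 0,"wx": 0,"wy": 0,"wz": 0},{"jaw": 0.005,"x": 0,"y": 0.006,"z": 0,"wx": 0,"wy": 0,"wz": 0}]'

```text
t: 27.97
tcp_pos: [0.4504, 0.3841, 0.2716]
eef_rot: [179.9, 0.3, 77.5]
contact_force: [-0.1, 0.0, -3.5]
finger_gap: 0.0121
grip_force: 78.7
```

>>> move_arm --increments '[{"jaw": 0.005,"x": 0,"y": 0.008,"z": 0,"wx": 0,"wy": 0,"wz": 0},{"jaw": 0.005,"x": 0,"y": 0.01,"z": 0,"wx": 0,"wy": 0,"wz": 0},{"jaw": 0.005,"x": 0,"y": 0.01,"z": 0,"wx": 0,"wy": 0,"wz": 0},{"jaw": 0.005,"x": 0,"y": 0.007,"z": 0,"wx": 0,"wy": 0,"wz": 0},{"jaw": 0.005,"x": 0,"y": 0,"z": 0,"wx": 0,"wy": 0,"wz": 0},{"jaw": 0.005,"x": 0,"y": 0,"z": 0,"wx": 0,"wy": 0,"wz": 0}]'

```text
t: 28.47
tcp_pos: [0.4839, 0.3763, 0.2712]
eef_rot: [180.0, 0.3, 77.4]
contact_force: [-0.1, -0.3, -3.5]
finger_gap: 0.0123
grip_force: 78.7
```

```bash
python3 hk.py hk2.png | head -4
```

```text
28.5667 [0.4832 0.3765 0.2713] [-180.      0.3    77.45] [ 0.05  0.18 -4.03] [36.9 22.2 94.  -0.2 64.  49.5]
shaker_bar [0.4787 0.356  0.2624] [array([119. , 216.6]), array([243.9, 117.8])] [[([115.9, 212.2], 0.94), ([426.7, 299.1], 0.75)], [([245.1, 116.8], 0.87), ([222.3, 339.6], 0.81), ([232.5, 248.7], 0.62)]]
shaker_mouth [0.4666 0.3018 0.1657] [array([153.8, 224.8]), array([243.8, 148.5])] [[([154.0, 223.1], 0.88), ([429.0, 285.8], 0.68), ([317.5, 250.5], 0.65)], [([251.8, 268.5], 0.9), ([245.2, 149.7], 0.7), ([233.4, 369.5], 0.64)]]
hook_tip [array([121.3, 234.1]), array([232.9, 123.4])] [[([118.1, 234.8], 0.59)], [([231.4, 124.0], 0.75)]]
```

>>> move_arm --increments '[{"jaw": 0.005,"x": 0,"y": 0,"z": 0.006,"wx": 0,"wy": 0,"wz": 0},{"jaw": 0.005,"x": 0,"y": 0,"z": 0.008,"wx": 0,"wy": 0,"wz": 0},{"jaw": 0.005,"x": 0,"y": 0,"z": 0.006,"wx": 0,"wy": 0,"wz": 0},{"jaw": 0.005,"x": 0,"y": 0,"z": 0.004,"wx": 0,"wy": 0,"wz": 0},{"jaw": 0.005,"x": 0,"y": 0,"z": 0,"wx": 0,"wy": 0,"wz": 0},{"jaw": 0.005,"x": 0,"y": 0,"z": 0,"wx": 0,"wy": 0,"wz": 0}]'

```text
t: 29.47
tcp_pos: [0.4834, 0.3763, 0.2468]
eef_rot: [-180.0, 0.3, 77.5]
contact_force: [-0.1, -0.3, -2.8]
finger_gap: 0.0122
grip_force: 78.6
```

>>> move_arm --increments '[{"jaw": 0.005,"x": 0,"y": 0,"z": 0.002,"wx": 0,"wy": 0,"wz": 0},{"jaw": 0.005,"x": 0,"y": 0,"z": 0.002,"wx": 0,"wy": 0,"wz": 0},{"jaw": 0.005,"x": 0,"y": 0,"z": 0,"wx": 0,"wy": 0,"wz": 0},{"jaw": 0.005,"x": 0,"y": 0,"z": 0,"wx": 0,"wy": 0,"wz": 0}]'

```text
t: 29.8
tcp_pos: [0.4835, 0.3765, 0.2434]
eef_rot: [180.0, 0.3, 77.5]
contact_force: [0.3, 1.1, -3.1]
finger_gap: 0.0121
grip_force: 78.7
```

>>> move_arm --increments '[{"jaw": 0.005,"x": 0,"y": 0,"z": 0.002,"wx": 0,"wy": 0,"wz": 0},{"jaw": 0.005,"x": 0,"y": 0,"z": 0,"wx": 0,"wy": 0,"wz": 0},{"jaw": 0.005,"x": 0,"y": 0,"z": 0,"wx": 0,"wy": 0,"wz": 0}]'

```text
t: 30.05
tcp_pos: [0.4835, 0.3764, 0.2414]
eef_rot: [180.0, 0.3, 77.5]
contact_force: [0.5, -0.5, -3.9]
finger_gap: 0.0125
grip_force: 78.7
```

>>> move_arm --increments '[{"jaw": 0.005,"x": 0,"y": 0,"z": 0.001,"wx": 0,"wy": 0,"wz": 0},{"jaw": 0.005,"x": 0,"y": 0,"z": 0,"wx": 0,"wy": 0,"wz": 0},{"jaw": 0.005,"x": 0,"y": 0,"z": 0,"wx": 0,"wy": 0,"wz": 0}]'

```text
t: 30.3
tcp_pos: [0.4835, 0.3764, 0.2404]
eef_rot: [180.0, 0.3, 77.5]
contact_force: [0.2, 0.3, -3.5]
finger_gap: 0.0123
grip_force: 78.7
```

>>> move_arm --increments '[{"jaw": 0.005,"x": 0,"y": 0,"z": 0.001,"wx": 0,"wy": 0,"wz": 0},{"jaw": 0.005,"x": 0,"y": 0,"z": 0.001,"wx": 0,"wy": 0,"wz": 0},{"jaw": 0.005,"x": 0,"y": 0,"z": 0,"wx": 0,"wy": 0,"wz": 0},{"jaw": 0.005,"x": 0,"y": 0,"z": 0,"wx": 0,"wy": 0,"wz": 0}]'

```text
t: 30.63
tcp_pos: [0.4837, 0.3766, 0.2393]
eef_rot: [179.9, 0.2, 77.5]
contact_force: [-1.7, -0.4, 4.5]
finger_gap: 0.0122
grip_force: 79.8
```

Run:
```python
from h import *
import time
for i in range(6):
    env.grab_frame("side"); o=env.observe(); print(o["contact_force"].round(2),o["torque"].round(2),o["tcp_pos"][2].round(4))
```

```text
[-1.4  -1.26  4.78] [-0.28  0.3  -0.07] 0.2392
[-1.74 -0.96  5.27] [-0.34  0.35 -0.01] 0.2392
[-2.45 -0.74  5.15] [-0.29  0.4  -0.03] 0.2392
[-1.96 -0.57  5.73] [-0.33  0.33 -0.07] 0.2392
[-1.49 -1.17  5.21] [-0.34  0.32 -0.04] 0.2392
[-0.81 -1.52  5.65] [-0.35  0.37 -0.02] 0.2392
```

The bar rests on the hook: contact came at the expected height, and the moment matches a contact 24 mm from the TCP. Releasing gently.

>>> move_arm --increments '[{"jaw": 0.005,"x": 0,"y": 0,"z": -0.0006,"wx": 0,"wy": 0,"wz": 0},{"jaw": 0.014,"x": 0,"y": 0,"z": 0,"wx": 0,"wy": 0,"wz": 0},{"jaw": 0.018,"x": 0,"y": 0,"z": 0,"wx": 0,"wy": 0,"wz": 0},{"jaw": 0.022,"x": 0,"y": 0,"z": 0,"wx": 0,"wy": 0,"wz": 0},{"jaw": 0.03,"x": 0,"y": 0,"z": 0,"wx": 0,"wy": 0,"wz": 0},{"jaw": 0.04,"x": 0,"y": 0,"z": 0,"wx": 0,"wy": 0,"wz": 0},{"jaw": 0.045,"x": 0,"y": 0,"z": 0,"wx": 0,"wy": 0,"wz": 0},{"jaw": 0.045,"x": 0,"y": 0,"z": 0,"wx": 0,"wy": 0,"wz": 0},{"jaw": 0.045,"x": 0,"y": 0,"z": 0,"wx": 0,"wy": 0,"wz": 0}]' --newtons 20

```text
t: 31.68
tcp_pos: [0.4835, 0.3764, 0.239]
eef_rot: [180.0, 0.3, 77.5]
contact_force: [-0.0, 0.4, 0.4]
finger_gap: 0.0451
grip_force: 0.0
```

```bash
python3 hk.py hk3.png | head -3
```

```text
31.7833 [0.4835 0.3764 0.239 ] [179.97   0.28  77.46] [ 0.05 -0.78  0.06] [36.9 24.2 95.5 -0.2 60.4 49.5]
shaker_bar [0.479  0.3559 0.2301] [array([124.4, 217.6]), array([244.1, 125.3])] [[([124.2, 211.1], 0.91), ([426.6, 300.3], 0.8), ([318.3, 270.0], 0.77)], [([233.9, 249.6], 0.88), ([244.7, 126.1], 0.79), ([222.4, 337.5], 0.79)]]
shaker_mouth [0.467  0.3017 0.1334] [array([157.7, 225.4]), array([244.1, 155.6])] [[([430.5, 288.2], 0.9), ([317.7, 249.8], 0.7), ([155.9, 224.9], 0.6)], [([235.4, 372.8], 0.94), ([251.0, 273.2], 0.86), ([244.1, 155.3], 0.57)]]
```

Free and hanging (bar and mouth are where expected, force zero). Retreat straight up.

>>> move_arm --increments '[{"jaw": 0.045,"x": 0,"y": 0,"z": -0.006,"wx": 0,"wy": 0,"wz": 0},{"jaw": 0.045,"x": 0,"y": 0,"z": -0.01,"wx": 0,"wy": 0,"wz": 0},{"jaw": 0.045,"x": 0,"y": 0,"z": -0.015,"wx": 0,"wy": 0,"wz": 0},{"jaw": 0.045,"x": 0,"y": 0,"z": -0.02,"wx": 0,"wy": 0,"wz": 0},{"jaw": 0.045,"x": 0,"y": 0,"z": -0.025,"wx": 0,"wy": 0,"wz": 0},{"jaw": 0.045,"x": 0,"y": 0,"z": -0.025,"wx": 0,"wy": 0,"wz": 0},{"jaw": 0.045,"x": 0,"y": 0,"z": -0.02,"wx": 0,"wy": 0,"wz": 0},{"jaw": 0.045,"x": 0,"y": 0,"z": -0.01,"wx": 0,"wy": 0,"wz": 0},{"jaw": 0.045,"x": 0,"y": 0,"z": 0,"wx": 0,"wy": 0,"wz": 0},{"jaw": 0.045,"x": 0,"y": 0,"z": 0,"wx": 0,"wy": 0,"wz": 0},{"jaw": 0.045,"x": 0,"y": 0,"z": 0,"wx": 0,"wy": 0,"wz": 0},{"jaw": 0.045,"x": 0,"y": 0,"z": 0,"wx": 0,"wy": 0,"wz": 0}]'

```text
t: 33.18
tcp_pos: [0.483, 0.3766, 0.3683]
eef_rot: [-179.9, 0.4, 77.5]
contact_force: [-0.1, -0.6, 0.6]
finger_gap: 0.0453
grip_force: 0.0
```

```bash
python3 w.py x; for i in 1 2; do python3 - <<'E'
from h import *
S=env.grab_frame("side"); 
for n in("shaker_bar","shaker_mouth"): print(n,[(q["at"],round(q["score"],2)) for q in env.landmark_of("side",n)[:4]])
if 1: im=S["img"].astype(int)
E
done
python3 - <<'E'
from h import *
im=env.grab_frame("side")["img"].astype(int)
for v in range(112,172,2): print(v,"".join(" .:-=+*#%@"[min(9,int(p.sum())//60)] for p in im[v,215:290]))
E
```

```text
33.2333 [-179.9    0.4   77.5] [-0.22  0.51  0.68] tcp [0.4831 0.3767 0.3684] lip [0.466 0.302 0.263]
L px 647 white 60 [(23, [275, 202]), (37, [280, 209])]
M px 722 white 92 [(92, [271, 230])]
R px 812 white 99 [(99, [286, 250])]
shaker_bar [([222.2, 337.3], 0.89), ([245.1, 126.8], 0.86), ([234.6, 251.2], 0.68)]
shaker_mouth [([251.9, 271.0], 0.88), ([242.0, 156.8], 0.72), ([234.4, 370.3], 0.58), ([276.3, 201.7], 0.48)]
shaker_bar [([243.3, 127.7], 0.96), ([221.0, 336.4], 0.87), ([233.3, 249.0], 0.74), ([273.4, 215.3], 0.73)]
shaker_mouth [([252.7, 271.0], 0.97), ([244.0, 156.1], 0.75), ([234.7, 372.2], 0.63)]
112 ===-----------:-:-::::--============------------------------------=========
114 :::::::::::::::::::::::-=========+==------------------------=-----=========
116 :::::::::::::::::::::::--====+++===---------------------------------=======
118 :::::::::::::::::::::::---==+***=====-------------------------------=======
120 ::::::::::::::------------=+****+==+==------------------------------=======
122 ---------=================++*#**+======-----------------------------=====++
1
[... 1218 characters left out ...]
+++++++==+*#%##%%%%%%%%#*+++==-::::-------------------------
156 ==========+++++++++++++=++**********#**+++++=-:::-====--------:------------
158 =========+++++++++++++++==++++++++++++==++++=-:::-=======------------------
160 ==========+++++++++++++++=+=+++=+++=+=====++=-:::-====+=+======------------
162 ===========+++++++++++++===++++==++=+=++=++===-::-===+=====================
164 ========++=+++++++++++++++==+=++++==+======+==-::-==+===========+==+=====++
166 =========+++++++++++++++++++=++=============---::--==================+=====
168 =========+++++++++++++++++=+++===-------------::::---------=====++=+=+=====
170 +==========++++++++++++++++++===--------------::::-----------====+=========
```

```bash
python3 -c "
from cell import env
print(env.close_job())"
```

```text
the job is handed in; nothing more can be done
None
```

The eight blocks are in the tray (3 right, 3 middle, 2 left), the empty tin hangs by its handle on the hook with the gripper clear above it, and the job was handed in at about 33 s; no verdict came back.

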